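# Scratch test on a coated oven-tray sample

### The arm

A 6-joint arm with a two-finger parallel gripper is mounted at the origin on the work surface. World frame = base frame: x ahead of the robot, y to its left, z up, the work surface at z = 0. Lengths are in mm, angles in rad, forces in N, time in s.
With the tool pointing down it reaches from about 300 to 775 mm from the base axis. Payload 14.6 kg.
Tool frame: the origin (TCP) lies between the finger pads; the fingertips stand 8 mm ahead of it and the grasp point (between the pads) lies 11 mm behind it; z points along the fingers, y is the direction in which the jaws open and shut (so a half turn about z gives the same grasp; the last joint's range is limited). The gripper opens to 94 mm and grips with 3 to 60 N. Pads are 16 mm wide; open, the fingers measure 119 mm over their backs; the gripper's body (75 mm by 177 mm) begins 78 mm behind the grasp point.
Start: joints at [-1.399, 0.3, 1.521, -0, 1.321, -0.067], TCP at [130.089, -534.384, 213.446] pointing down, gripper open.
Joint ranges: [-3.03, 3.03], [-0.79, 2.21], [0.23, 2.52], [-1.04, 4.18], [0, 3.07], [-2.55, 2.55]. Speed limits (rad/s): [2.22, 2.22, 2.57, 3.14, 3.14, 3.14].

### API

Orientations are given as [roll, pitch, yaw] about the fixed x, y, z axes, in that order (R = Rz(yaw) Ry(pitch) Rx(roll)).
In Python, from cell import manip, cams, models gives the robot as it stands. The module is installed in compiled form; this text tells all that it offers.
- The arm moves only by the shell command python3 -m pendant 'ROWS' [OPENING] [FORCE]. ROWS is JSON, a list that holds one entry, the list of rows, each a list of 4 numbers: the shift along the tool's x, y, z in cm, then the turn about the tool's z in rad. In form: [[[x, y, z, roll], ...]]. A call has 1 to 5 rows; each row is the pose to reach, as a shift and turn from the pose commanded when the call began, along the tool's axes at that moment; what a row does not reach only later rows make up. A row lasts 1/10 s, in which the tool goes at most 50 mm and 8.59 degrees, less where a joint would pass 70% of its speed; a pose out of reach is approached as far as the arm can. A call with a gripper value outside its range is refused whole. OPENING is the opening, from -1 (shut) to 1 (fully open), so that 0 is half open, set as the call begins (- or left out, the last holds). The fingers move at their own pace and stop on an object; FORCE is the grip in N (left out, the last holds). Time passes only in rows, so rows that repeat a pose let the fingers close. It gives the time, the measured TCP pose, the force and the opening at its end, in the units of the state.
- manip.read_state(): the state, without advancing time (a new reading comes with each control period).
- cams.camera(name): name is "scene" or "top" or "wrist"; returns a dict with "frame" (480x640x3 uint8, red, green, blue), "K" (3x3 intrinsics, pixels), "pose" (4x4, takes a point from camera to world coordinates). Camera axes: x right, y down, z forward; pixel columns grow to the right and rows downward; lengths in mm; the calibration is good to about 2 mm. A picture is of the moment at which its call begins. There is no depth.
- manip.sign_off(): hands the job in, once; it reports no verdict.
Trained networks look in the newest picture that a camera, given by its name, has taken for a name from the list of things; names that differ only in an ending like _2 or _b are one class to them, and where a whole thing is asked for, a point or a joint stands for the part that bears it (a point fixed in the world has none). Each returns a list of dicts, best first, with "score" (0 to 1); they miss things now and then, are a little off and sometimes report something else, mostly with a low value. They report only what shows in the picture. A call takes as long as a camera call. They do not tell look-alikes from the thing itself.
- models.regions_of(camera, name): "pixels" (480x640 bool, what is visible of it) and "point" ([column, row] in pixels, amid what is visible of it).
The state is a dict: "clock": time; "joints": joint angles; "qd": joint speeds; "effort": joint torques, N m; "eef_pos": TCP position; "eef_rot": TCP orientation; "wrist_force": force on the tool from outside, world axes, zero at the start; "moment": the same for the moment, N m; "finger_gap": finger opening in mm.
Only numpy, scipy, OpenCV 4.12 (cv2) and the standard library are available. Lean on these libraries where they do the work, as an engineer would, in place of code of your own. Each camera call takes 0.05 s, during which the arm holds its last target.

### The job

Make one scratch test of the black tray sample: with the stylus lifted, gently lower the largest weight and then the middle one over the tester's post until both are fully home, and swing the red-balled lever fully over to set the stylus down. Then ease the stiff sample table along by its handle in small slow pushes, under 5 cm/s, until the white line of its pointer lines up with that of the red cursor, without running past it. Finally swing the lever fully back to lift the stylus; leave the weights on the post, the table at the cursor, and everything else on the bench where it was.

Things in the scene. Friction and masses are not known exactly. Their poses are not given: they have to be found in the camera images.
- rig: The scratch tester, fixed: grey base plate 200 (x) x 500 (y) mm, top at 28 mm, origin under its middle, z up, yaw varies; 'tester x/y' below are these axes. At y +190 stands the pivot column, 118 mm high; a steel beam 16 mm wide, at 93 to 107 mm height, runs from it along -y over the sample table to the weight post at tester (0, -15) mm. A graduated scale strip runs along y at x -88.
- seat (a point): Centre of the seat at the foot of the weight post, where the first weight's underside comes to rest: a dark collar 32 mm across on the beam, 115 mm above the bench (3 mm lower with the stylus down). The post is 10 mm thick and rises 52 mm above this point, its last 4 mm tapered. Nothing else within 60 mm stands higher than the seat.
- index (a point): Pointer of the sliding sample table: front end of the white line on a black arm at the table's front edge, 62 mm above the bench. It moves with the table along tester +y.
- cursor_mark (a point): Red cursor clamped on the scale strip (immovable): inner end of the white line on its top, 60 mm above the bench. The pointer is at the mark when both white lines have the same tester y (this point's axes are parallel to the tester's; in x and z the two points differ by 3 and 2 mm). It lies 50 to 105 mm ahead (+y) of the pointer at the start.
- handle (a point): Top centre of the sample table's push handle, an upright black bar 20 mm in diameter, from 62 mm up to this point at 107 mm above the bench, on a tongue 44 mm wide whose top is at 62 mm. Free all round for 35 mm. Pushing it towards tester +y moves the table. The slide is stiff: about 6 N plus 0.4 N for each 10 mm/s; it stays where it is left.
- table_slide (a joint): Position of the sample table along tester +y in m; 0 = farthest out (-y), stop at 0.125. It starts between 0 and 0.02.
- lever (a joint): Stylus lever angle about tester +x, rad: 0 = leaning 0.6 rad out to tester +y (stylus lifted), 1.2 = leaning 0.6 rad over the beam to tester -y (stylus down on the sample). Stops at both ends; stays where it is left (about 1.5 N at the ball). Starts between 0 and 0.2. Hub at tester (-37, 190) mm, 80 mm above the bench.
- lever_ball (a point): Centre of the red ball (22 mm in diameter) at the lever's end, 82 mm from the hub's axis, so 148 to 162 mm above the bench; about 47 mm to the front (-x) of the tester's middle line.
- weight_large: Largest ring weight: bright steel, 48 mm outside, 13 mm bore, 22 mm high, about 290 g, lying flat on the bench; origin at the centre of its underside, z along the bore.
- weight_middle: Middle ring weight: brass, 40 mm outside, 13 mm bore, 18 mm high, about 150 g, lying flat; origin at the centre of its underside, z along the bore. Fully home, it rests on the large weight.
- weight_small: Smallest ring weight: dark steel, 32 mm outside, 16 mm high; not used, leave it.
- spray: White bottle with blue cap, 54 mm across, 150 mm high, standing behind the tester; leave it. Origin at its foot.
- driver: Screwdriver, 170 mm long, lying behind the tester; leave it.
- loupe: Black loupe, 38 mm across and 38 mm high, leave it. Origin at its foot.
- caliper: Caliper, 200 mm long, lying flat at the front right; leave it.
Things that resemble listed ones, but are neither listed nor needed, are in the scene too. Of the things shaped like the weight_middle, the brass one is meant.

How it is judged:
By the outcome, as a careful person would: the job done as asked, in the order asked, and still so for the second after the job is handed in, with the robot touching nothing.
It also fails if it takes over 72 s, if anything falls off the work surface, if the arm or the gripper's body presses on something with over 40 N, if the wrist force passes 120 N, or if a joint passes its speed limit or range.

## Working session

There is one attempt and no reset: what is moved stays moved. The work goes in short steps, Python scripts to look and compute and a shell command to move; the robot and the scene stay as the last step left them, time stands still between calls to the robot, and variables do not carry over. Pictures are saved under pics/ and viewed, and the job is handed in when it is done.

```bash
mkdir -p pics; cat > h.py <<'E'
import numpy as np, cv2
from cell import manip, cams, models
def snap(name,fn):
    c=cams.camera(name); cv2.imwrite('pics/'+fn,c['frame'][:,:,::-1]); return c
def ray(c,px,z):
    K=np.array(c['K']);P=np.array(c['pose']);d=P[:3,:3]@np.linalg.inv(K)@np.array([px[0],px[1],1.]);o=P[:3,3]
    return o+d*(z-o[2])/d[2]
def proj(c,p):
    P=np.array(c['pose']);q=P[:3,:3].T@(np.array(p)-P[:3,3]);u=np.array(c['K'])@q;return u[:2]/u[2]
E
python3 - <<'E'
from h import *
s=manip.read_state();print({k:np.round(v,3).tolist() for k,v in s.items()})
for n in ['scene','top','wrist']:
    c=snap(n,n+'0.png');print(n,np.round(c['pose'],3).tolist(),np.round(c['K'],1).tolist())
print(manip.read_state()['clock'])
E
```

```text
{'clock': 0.0, 'joints': [-1.399, 0.3, 1.522, 0.0, 1.321, -0.067], 'qd': [-0.001, 0.0, -0.0, 0.002, -0.002, -0.0], 'effort': [0.0, -53.18, -35.274, 0.071, 0.024, -0.0], 'eef_pos': [130.046, -534.143, 212.882], 'eef_rot': [-3.14, -0.0, 0.239], 'wrist_force': [0.146, -0.548, 0.068], 'moment': [-0.059, -0.002, 0.01], 'finger_gap': 94.011}
scene [[-0.811, 0.381, -0.444, 1120.301], [0.585, 0.534, -0.611, 764.711], [0.004, -0.755, -0.656, 913.768], [0.0, 0.0, 0.0, 1.0]] [[455.4, 0.0, 312.5], [0.0, 455.4, 234.3], [0.0, 0.0, 1.0]]
top [[0.009, -0.975, 0.224, 282.014], [-1.0, -0.01, -0.001, -12.268], [0.003, -0.224, -0.975, 1442.209], [0.0, 0.0, 0.0, 1.0]] [[623.4, 0.0, 314.9], [0.0, 623.4, 247.1], [0.0, 0.0, 1.0]]
wrist [[0.238, -0.934, -0.266, 207.079], [-0.971, -0.229, -0.064, -515.119], [-0.001, 0.274, -0.962, 383.402], [0.0, 0.0, 0.0, 1.0]] [[356.5, 0.0, 314.0], [0.0, 356.5, 234.8], [0.0, 0.0, 1.0]]
0.15
```

View pics/top0.png

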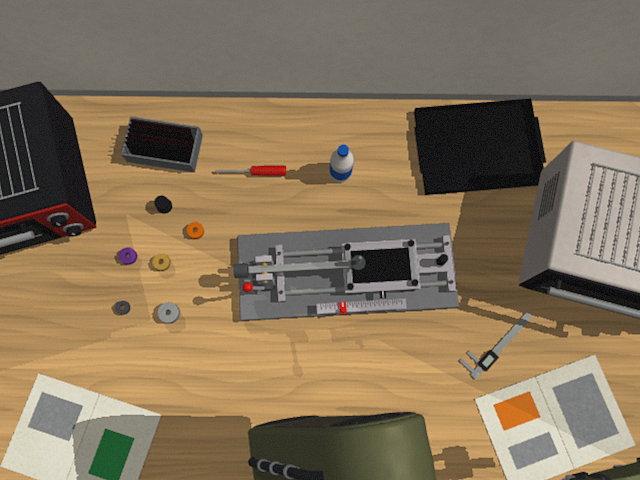

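View pics/scene0.png

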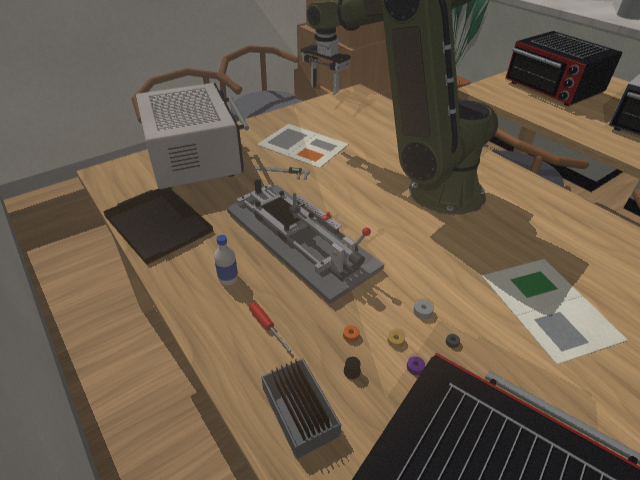

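View pics/wrist0.png

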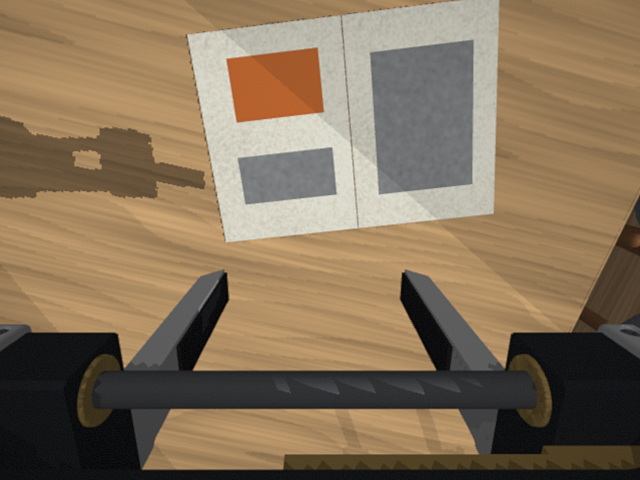

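Top view: large steel ring at (168,313), brass ring at (161,262), look-alikes orange (195,230) and purple (127,256). The lever ball is at (248,286), the post at (358,262), the handle at (441,260) and the red cursor at (342,308).

```bash
python3 - <<'E'
from h import *
hz={'rig':28,'seat':115,'index':62,'cursor_mark':60,'handle':107,'lever_ball':155,'weight_large':22,'weight_middle':18,'weight_small':16,'loupe':38}
for n in ['top','scene']:
    c=cams.camera(n)
    for k,z in hz.items():
        for r in models.regions_of(n,k)[:4]:
            m=r['pixels'];ys,xs=np.nonzero(m)
            cen=(xs.mean(),ys.mean())
            print(n,k,round(r['score'],2),np.round(r['point'],1),len(xs),xs.min(),xs.max(),ys.min(),ys.max(),np.round(ray(c,cen,z)[:2],1))
c=cams.camera('top')
f=c['frame']
for nm,(x0,y0,x1,y1) in {'rigc':(220,210,470,330)}.items():
    cv2.imwrite('pics/topzoom.png',cv2.resize(f[y0:y1,x0:x1,::-1],None,fx=3.2,fy=3.2,interpolation=cv2.INTER_CUBIC))
print(manip.read_state()['clock'])
E
```

```text
top rig 0.83 [347.2 270.2] 18601 232 457 223 321 [549. -85.]
top rig 0.41 [340.6 309. ] 74 339 345 303 313 [464.6 -77. ]
top rig 0.18 [493.8 358.7] 897 460 530 313 378 [ 373.8 -418.1]
top seat 0.78 [291.5 267.9] 1250 233 365 256 278 [541.6  26.3]
top seat 0.24 [346.3 270.7] 18348 234 457 224 320 [532.5 -80.4]
top index 0.93 [389.1 266.1] 4220 341 447 239 298 [ 555.3 -180.1]
top cursor_mark 0.57 [340.7 308.6] 76 339 345 303 313 [460.8 -75.5]
top handle 0.95 [388.  263.7] 4293 341 447 239 298 [ 545.9 -174.1]
top lever_ball 0.71 [260.9 286.8] 193 243 271 283 291 [489.6 104.9]
top weight_large 0.91 [167.8 312.9] 371 157 179 303 323 [450.7 319.6]
top weight_middle 0.58 [163.9 261.5] 278 152 170 254 272 [568.4 344.4]
top weight_middle 0.58 [195.  231.4] 235 186 203 222 240 [645.6 269.7]
top weight_middle 0.57 [123.6 256.1] 230 119 136 248 264 [582.7 423.5]
top weight_middle 0.5 [121.6 308.3] 166 115 129 301 314 [462.4 426.3]
top weight_small 0.63 [121.6 306.6] 146 115 128 301 314 [462.1 427.5]
top loupe 0.72 [165.1 203.4] 262 154 171 195 213 [704.2 344.4]
scene rig 0.88 [305.4 237.5] 8613 
[... 374 characters left out ...]
_mark 0.47 [328.6 216.5] 34 323 330 213 219 [459.1 -74.2]
scene handle 0.61 [282.2 213.5] 1759 251 316 180 241 [ 597.3 -122.8]
scene lever_ball 0.27 [262.3 318.9] 347 249 289 303 350 [848.6 218.4]
scene weight_large 0.85 [423. 308.] 304 413 432 300 319 [460.4 328.4]
scene weight_middle 0.55 [398.7 341.2] 241 388 404 330 347 [573.3 350.8]
scene weight_middle 0.53 [351.  334.9] 194 344 358 326 341 [651.5 277.8]
scene weight_middle 0.52 [415.6 366.4] 289 407 424 356 375 [589.  430.6]
scene weight_small 0.74 [451.  340.5] 153 446 459 334 347 [467.4 433. ]
scene weight_small 0.53 [223.9 260.7] 829 214 237 235 284 [ 781.7 -117.1]
scene loupe 0.55 [352.2 368.6] 310 345 359 356 378 [717.4 360.6]
1.3
```

View pics/topzoom.png

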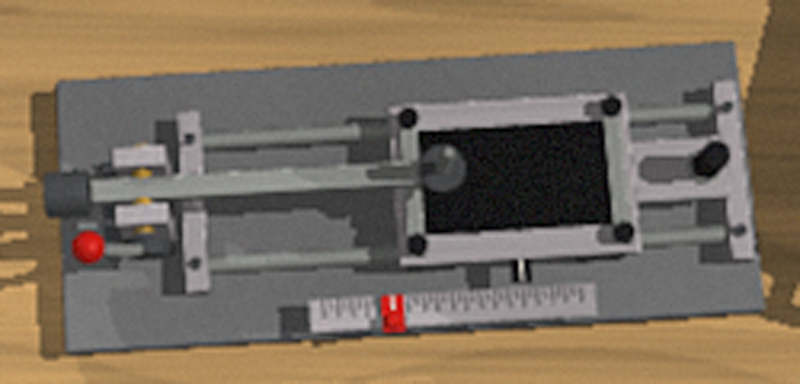

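```bash
python3 - <<'E'
from h import *
c=cams.camera('top')
Z=lambda x,y:(220+x/3.2,210+y/3.2)
cor=[ray(c,Z(*p),28)[:2] for p in [(57,82),(735,42),(765,312),(68,352)]]
# tester: TL=(+100,+250) TR=(+100,-250) BR=(-100,-250) BL=(-100,250)
T=np.array([(100,250),(100,-250),(-100,-250),(-100,250)],float)
C=np.array(cor);print(C.round(1))
a=C-C.mean(0);H=T.T@a;U,S,V=np.linalg.svd(H);R=(U@V).T
print('center',C.mean(0),'yaw',np.arctan2(R[1,0],R[0,0]),'resid',(a-T@R.T).round(1))
R0=C.mean(0)
tw=lambda p:(R0+R@np.array(p)).round(1)
print('seat',tw((0,-15)),'hub',tw((-37,190)))
for n,p,z in [('posttop',(447,152),167),('ball',(88,248),150),('handletop',(715,152),107),('cursor',(394,296),60),('pointer',(521,276),62)]:
    w=ray(c,Z(*p),z)[:2];print(n,w.round(1),'tester',(R.T@(w-R0)).round(1))
E
```

```text
[[ 632.1  166.3]
 [ 667.4 -330.3]
 [ 468.5 -343.9]
 [ 435.3  151.2]]
center [550.81864733 -89.17924316] yaw 0.06936126584252658 resid [[-1.1 -0.9]
 [-0.5  1.3]
 [ 0.1  1.6]
 [ 1.6 -2.1]]
seat [ 551.9 -104.1] hub [500.7  97.8]
posttop [ 553.1 -107.8] tester [  1.  -18.7]
ball [490.2 126.4] tester [-45.5 219.3]
handletop [ 567.7 -295.8] tester [   2.5 -207.3]
cursor [473.  -78.1] tester [-76.9  16.4]
pointer [ 487.6 -166.7] tester [-68.5 -72.9]
```

```bash
cat >> h.py <<'E'
def go(x,y,z,yaw=None):
    s=manip.read_state();p=np.array(s['eef_pos']);r,pi_,ya=s['eef_rot']
    from scipy.spatial.transform import Rotation as Ro
    R=Ro.from_euler('xyz',s['eef_rot']).as_matrix()
    d=R.T@(np.array([x,y,z])-p)/10
    ro=0 if yaw is None else -((yaw-ya+np.pi)%(2*np.pi)-np.pi)
    print('shift cm',d.round(2),'roll',round(ro,3),'| at',p.round(1),'rot',np.round(s['eef_rot'],3),'F',np.round(s['wrist_force'],1),'gap',round(s['finger_gap'],1),'t',round(s['clock'],2))
E
python3 -m pendant '[[[41.7,-36.1,0,-1.4],[41.7,-36.1,0,-1.4],[41.7,-36.1,0,-1.4],[41.7,-36.1,0,-1.4],[41.7,-36.1,0,-1.4]]]' 1 20
python3 -c "
from h import *
go(450,320,150,1.64)"
```

```text
clock: 1.85
eef_pos: [275.7, -329.0, 213.6]
eef_rot: [3.141, 0.0, 0.995]
wrist_force: [0.9, -0.7, 0.6]
finger_gap: 94.1
shift cm [ 63.91 -20.75   6.34] roll -0.645 | at [ 275.7 -329.   213.6] rot [3.141 0.    0.995] F [ 0.9 -0.7  0.6] gap 94.1 t 1.85
```

```bash

python3 -m pendant '[[[63.9,-20.8,0,-0.645],[63.9,-20.8,0,-0.645],[63.9,-20.8,0,-0.645],[63.9,-20.8,0,-0.645],[63.9,-20.8,0,-0.645]]]'
python3 -c "
from h import *
go(450,320,150,1.64)"
```

```text
clock: 2.35
eef_pos: [341.1, -87.7, 213.8]
eef_rot: [3.141, 0.0, 1.639]
wrist_force: [1.0, -1.0, 0.0]
finger_gap: 94.0
shift cm [39.94 13.64  6.38] roll -0.001 | at [341.1 -87.7 213.8] rot [3.141 0.    1.639] F [ 1. -1.  0.] gap 94.0 t 2.35
```

```bash

python3 -m pendant '[[[39.9,13.6,0,0],[39.9,13.6,0,0],[39.9,13.6,0,0],[39.9,13.6,0,0],[39.9,13.6,0,0]]]'
python3 -m pendant '[[[15.5,5.3,6.4,0],[15.5,5.3,6.4,0],[15.5,5.3,6.4,0],[15.5,5.3,6.4,0],[15.5,5.3,6.4,0]]]'
python3 -c "
from h import *
go(450,320,150,1.64)
c=snap('wrist','w1.png');print(np.round(c['pose'],3).tolist())
print(proj(c,manip.read_state()['eef_pos']))
for k,z in [('weight_large',22),('weight_middle',18)]:
  for r in models.regions_of('wrist',k)[:4]:
    ys,xs=np.nonzero(r['pixels']);print(k,r['score'],r['point'],xs.min(),xs.max(),ys.min(),ys.max(),ray(c,(xs.mean(),ys.mean()),z).round(1))
"
```

```text
clock: 2.85
eef_pos: [406.7, 154.0, 213.7]
eef_rot: [3.141, -0.0, 1.634]
wrist_force: [0.1, -0.7, -0.4]
finger_gap: 93.9
clock: 3.35
eef_pos: [449.3, 311.7, 147.5]
eef_rot: [-3.139, 0.001, 1.636]
wrist_force: [-0.9, -0.0, 0.4]
finger_gap: 94.0
shift cm [ 0.82  0.13 -0.25] roll -0.004 | at [449.3 311.7 147.5] rot [-3.139e+00  1.000e-03  1.636e+00] F [-0.9 -0.   0.4] gap 94.0 t 3.35
[[0.998, 0.065, 0.016, 443.893], [0.067, -0.959, -0.274, 391.907], [-0.003, 0.275, -0.962, 317.816], [0.0, 0.0, 0.0, 1.0]]
[314.8948165  296.59657179]
weight_large 0.75 [314.4, 221.6] 293 348 187 243 [452.9 325.5  22. ]
weight_middle 0.84 [493.9, 98.6] 464 522 72 125 [582.  427.3  18. ]
weight_middle 0.72 [462.8, 194.0] 433 484 172 218 [568.2 350.1  18. ]
weight_middle 0.56 [522.4, 278.7] 501 552 258 302 [643.7 277.1  18. ]
```

View pics/w1.png

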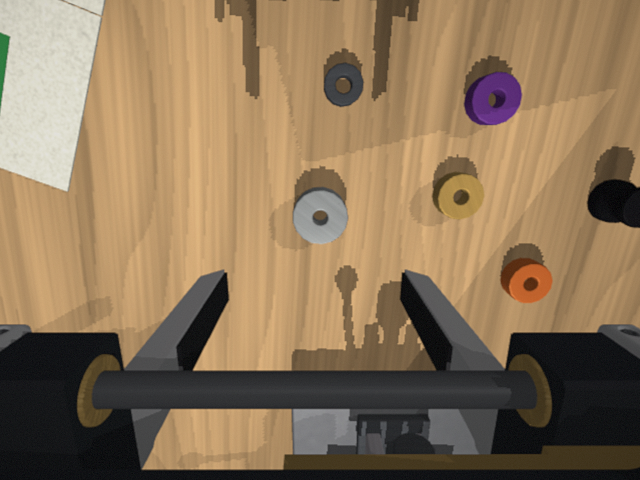

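Wrist picture: large-ring bore at (320,218) and brass-ring bore at (461,197).

```bash
python3 -c "
from h import *
c=cams.camera('wrist')
f=c['frame']
hsv=cv2.cvtColor(f,cv2.COLOR_RGB2HSV)
print(ray(c,(320,217.5),22).round(1),ray(c,(461,196.5),18).round(1))
cv2.imwrite('pics/w1z.png',cv2.resize(f[160:260,270:500,::-1],None,fx=3.4,fy=3.4,interpolation=cv2.INTER_CUBIC))
go(*ray(c,(320,217.5),22)[:2],60,1.64)
"
```

```text
[453.8 320.2  22. ] [573.  345.4  18. ]
shift cm [1.1  0.45 9.01] roll -0.007 | at [449.9 308.9 150.1] rot [ 3.141 -0.     1.633] F [-0.5  0.4 -0.6] gap 94.4 t 3.55
```

View pics/w1z.png

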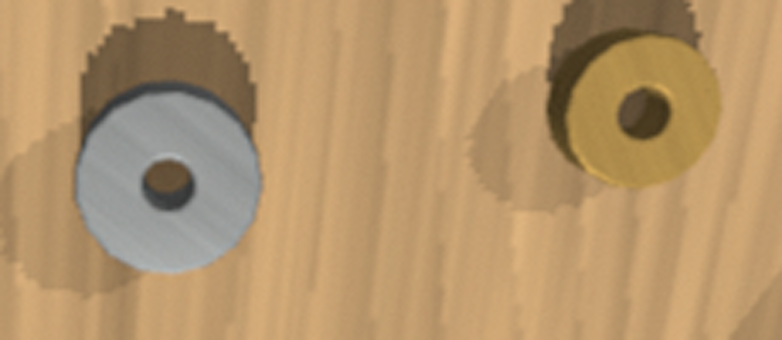

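```bash
python3 -c "
from h import *
c=cams.camera('wrist')
L=ray(c,(319.7,213.8),22);B=ray(c,(459.1,192.6),18)
print(L.round(1),B.round(1))
go(*L[:2],60,1.64)
"
```

```text
[453.5 323.2  22. ] [571.2 348.3  18. ]
shift cm [1.4  0.43 9.03] roll -0.007 | at [450.  308.9 150.3] rot [ 3.141 -0.     1.633] F [0.9 0.5 0.4] gap 94.6 t 3.6
```

```bash

python3 -m pendant '[[[1.4,0.43,4.5,0],[1.4,0.43,9,0],[1.4,0.43,12,0],[1.4,0.43,13.4,0],[1.4,0.43,13.4,0]]]'
python3 -c "
from h import *
c=snap('wrist','w2.png')
go(453.5,323.2,12,1.64)
"
```

```text
clock: 4.1
eef_pos: [453.0, 323.2, 14.8]
eef_rot: [-3.14, 0.001, 1.633]
wrist_force: [1.0, -0.1, 0.2]
finger_gap: 93.7
shift cm [-0.05 -0.02  0.43] roll -0.007 | at [453.7 323.7  16.3] rot [ 3.141 -0.     1.633] F [-0.2  0.   1. ] gap 93.9 t 4.15
```

View pics/w2.png

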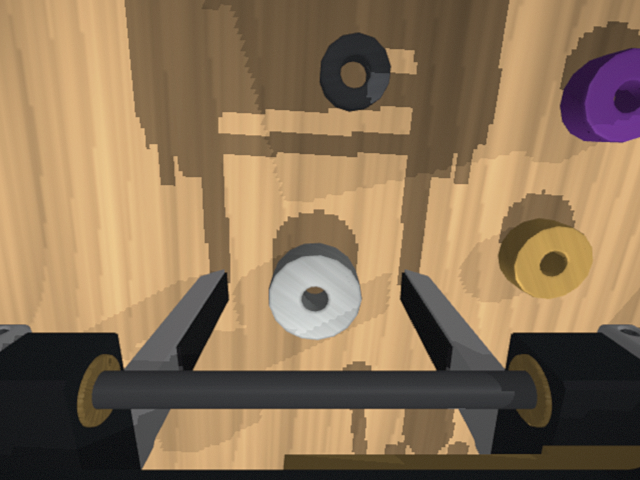

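```bash

python3 -m pendant '[[[0,0,0.4,0],[0,0,0.4,0],[0,0,0.4,0],[0,0,0.4,0],[0,0,0.4,0]]]' -1 20
python3 -m pendant '[[[0,0,0,0],[0,0,0,0],[0,0,0,0],[0,0,0,0],[0,0,0,0]]]'

```

```text
clock: 4.65
eef_pos: [453.3, 324.0, 11.8]
eef_rot: [3.141, -0.0, 1.634]
wrist_force: [-0.4, -0.5, 0.2]
finger_gap: 57.2
clock: 5.15
eef_pos: [453.2, 324.0, 11.6]
eef_rot: [3.142, -0.0, 1.634]
wrist_force: [-1.5, 0.4, 3.8]
finger_gap: 48.4
```

```bash

python3 -m pendant '[[[0,0,-3,0],[0,0,-8,0],[0,0,-13,0],[0,0,-18,0],[0,0,-20,0]]]' - 25
python3 -c "
from h import *
go(556,-165,212,1.64)
"
```

```text
clock: 5.65
eef_pos: [454.0, 324.4, 216.1]
eef_rot: [3.137, -0.003, 1.634]
wrist_force: [1.1, 0.1, -3.5]
finger_gap: 48.3
shift cm [-49.49   7.1    0.31] roll -0.006 | at [454.  324.4 216.1] rot [ 3.137e+00 -3.000e-03  1.634e+00] F [ 1.1  0.1 -3.5] gap 48.3 t 5.65
```

```bash

python3 -m pendant '[[[-3,0.4,0,0],[-7,1,0,0],[-11,1.6,0,0],[-15,2.2,0,0],[-19,2.7,0,0]]]'
python3 -m pendant '[[[-4,0.6,0,0],[-8,1.1,0,0],[-12,1.7,0,0],[-16,2.3,0,0],[-20,2.9,0,0]]]'
python3 -m pendant '[[[-4,0.6,0,0],[-7,1.0,0,0],[-9.5,1.3,0,0],[-10.5,1.5,0,0],[-10.5,1.5,0,0]]]'
python3 -m pendant '[[[0,0,0,0],[0,0,0,0]]]'
python3 -c "
from h import *
c=snap('wrist','w3.png')
go(556,-165,212,1.64)
for q in [(551.9,-104.1,167),(551.9,-104.1,115)]: print(proj(c,q))
cv2.imwrite('pics/w3z.png',cv2.resize(c['frame'][60:360,160:480,::-1],None,fx=2,fy=2,interpolation=cv2.INTER_CUBIC))
"
```

```text
clock: 6.15
eef_pos: [492.0, 134.4, 210.9]
eef_rot: [-3.141, 0.0, 1.634]
wrist_force: [0.5, -0.6, -3.0]
finger_gap: 48.1
clock: 6.65
eef_pos: [533.5, -63.4, 210.9]
eef_rot: [-3.141, -0.0, 1.634]
wrist_force: [0.3, -0.3, -3.2]
finger_gap: 48.0
clock: 7.15
eef_pos: [555.1, -166.3, 210.7]
eef_rot: [-3.141, -0.0, 1.632]
wrist_force: [-0.2, -0.7, -3.4]
finger_gap: 47.9
clock: 7.35
eef_pos: [555.2, -164.5, 211.5]
eef_rot: [-3.142, -0.0, 1.635]
wrist_force: [-0.9, 0.3, -3.4]
finger_gap: 48.0
shift cm [-0.05  0.07 -0.04] roll -0.005 | at [ 555.2 -164.5  211.6] rot [ 3.142 -0.     1.635] F [ 0.6 -0.1 -4.2] gap 48.3 t 7.4
[315.89493909 167.94562501]
[315.54564834 161.37032858]
```

View pics/w3z.png

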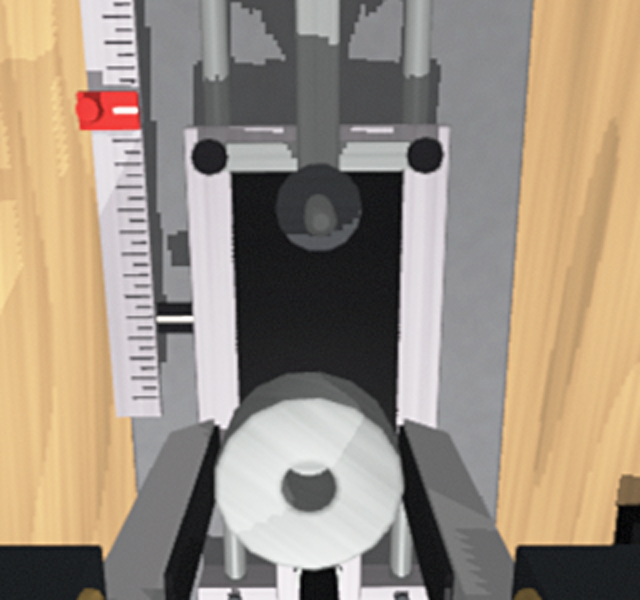

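View pics/w3.png

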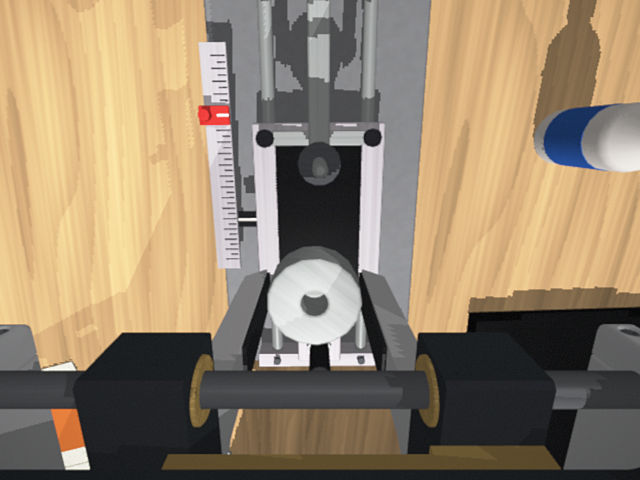

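```bash
python3 -c "
from h import *
f=cv2.imread('pics/w3.png')
a=cv2.resize(f[130:200,280:360],None,fx=8,fy=8,interpolation=cv2.INTER_CUBIC)
a=cv2.convertScaleAbs(a,alpha=1.8,beta=10)
cv2.imwrite('pics/w3p.png',a)
cv2.imwrite('pics/w3q.png',cv2.resize(f[240:350,255:375],None,fx=5,fy=5,interpolation=cv2.INTER_CUBIC))
"
```

```text
(no output)
```

View pics/w3p.png

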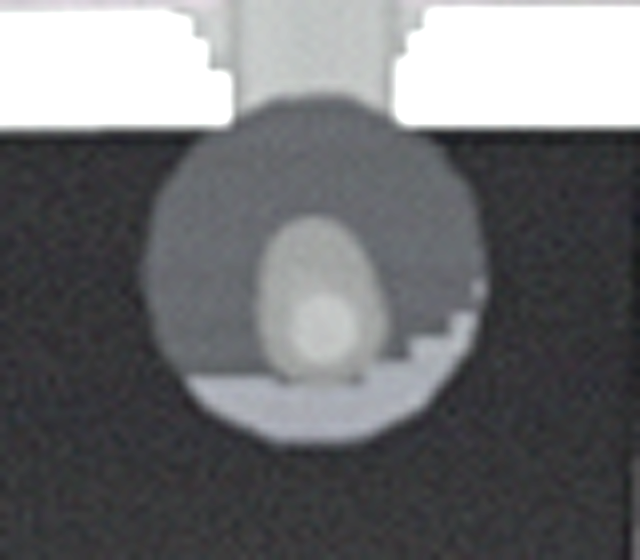

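View pics/w3q.png

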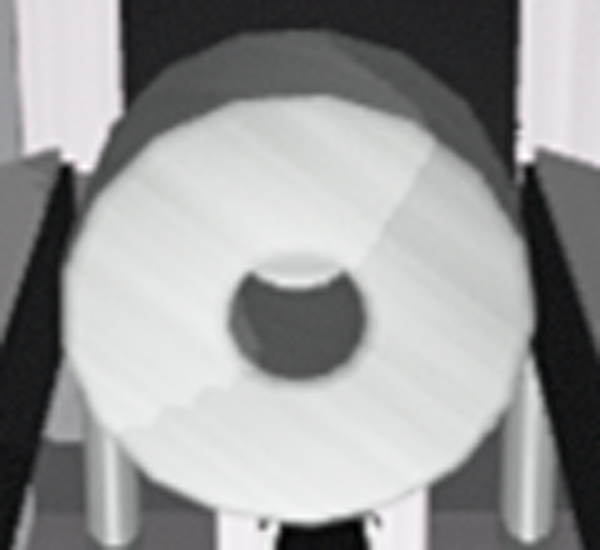

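Post tip at (320.3,170.9), collar centre at (319.4,163.8), held ring's top-face centre at about (314.6,302.5).

```bash
python3 -c "
from h import *
c=cams.camera('wrist')
s=manip.read_state()
P=ray(c,(320.25,170.9),167);Q=ray(c,(319.4,163.75),115);W=ray(c,(314.6,302.5),222)
print(P.round(1),Q.round(1),W.round(1),s['eef_pos'])
d=(P+Q)/2-W; p=s['eef_pos']; print('d',d.round(1)); go(p[0]+d[0],p[1]+d[1],p[2],1.64)
d=Q-W;go(p[0]+d[0],p[1]+d[1],p[2],1.64)
d=P-W;go(p[0]+d[0],p[1]+d[1],p[2],1.64)
"
```

```text
[ 554.7 -105.8  167. ] [ 554.9 -105.7  115. ] [ 555.1 -164.6  222. ] [ 555.25216206 -164.65411647  211.59686131]
d [ -0.3  58.8 -81. ]
shift cm [5.87 0.35 0.  ] roll -0.005 | at [ 555.3 -164.7  211.6] rot [ 3.141 -0.     1.635] F [ 0.1 -0.1 -3.9] gap 47.7 t 7.45
shift cm [5.87 0.36 0.  ] roll -0.005 | at [ 555.3 -164.7  211.6] rot [ 3.141 -0.     1.635] F [ 0.1 -0.1 -3.9] gap 47.7 t 7.45
shift cm [5.87 0.34 0.  ] roll -0.005 | at [ 555.3 -164.7  211.6] rot [ 3.141 -0.     1.635] F [ 0.1 -0.1 -3.9] gap 47.7 t 7.45
```

```bash

python3 -m pendant '[[[3,0.2,0,0],[5.5,0.35,0,0],[5.87,0.35,0,0],[5.87,0.35,0,0],[5.87,0.35,0,0]]]'
python3 -c "
from h import *
go(555,-105.9,211.6,1.64)
c=snap('wrist','w4.png')
c=cams.camera('scene');print(proj(c,(555,-106,167)))
u,v=proj(c,(555,-106,170)).astype(int)
cv2.imwrite('pics/s4.png',cv2.resize(c['frame'][v-50:v+50,u-60:u+60,::-1],None,fx=6,fy=6,interpolation=cv2.INTER_CUBIC))
"
```

```text
clock: 7.95
eef_pos: [555.0, -107.1, 211.6]
eef_rot: [3.141, 0.0, 1.634]
wrist_force: [-0.3, -0.6, -3.5]
finger_gap: 47.8
shift cm [ 0.12  0.   -0.  ] roll -0.006 | at [ 555.  -107.1  211.6] rot [3.141 0.    1.634] F [-0.3 -0.6 -3.5] gap 47.8 t 7.95
[293.25223734 192.63408607]
```

View pics/s4.png

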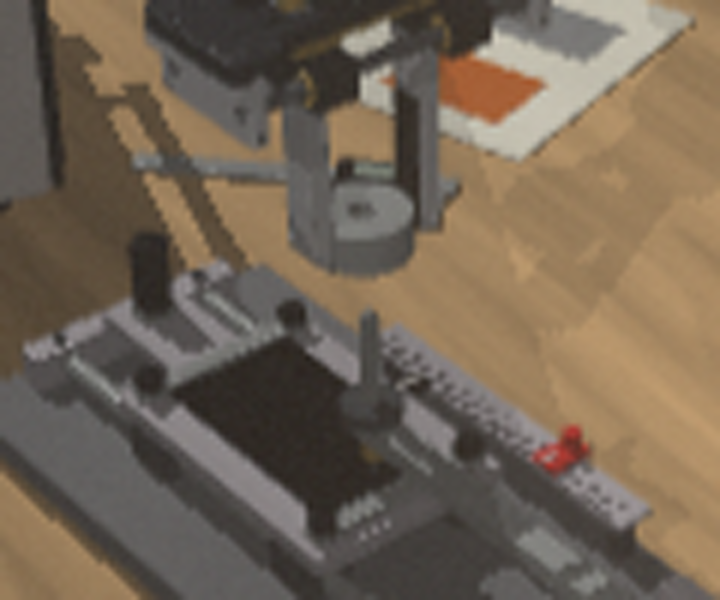

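```bash

python3 -m pendant '[[[0,0,1,0],[0,0,2,0],[0,0,2.5,0],[0,0,2.5,0],[0,0,2.5,0]]]'
python3 -c "
from h import *
go(555,-105.9,211.6,1.64)
c=cams.camera('scene');print(proj(c,(555,-106,167)))
u,v=proj(c,(555,-106,170)).astype(int)
cv2.imwrite('pics/s5.png',cv2.resize(c['frame'][v-30:v+30,u-30:u+40,::-1],None,fx=10,fy=10,interpolation=cv2.INTER_CUBIC))
c=cams.camera('top');u,v=proj(c,(555,-106,170)).astype(int)
cv2.imwrite('pics/t5.png',cv2.resize(c['frame'][v-30:v+30,u-30:u+40,::-1],None,fx=10,fy=10,interpolation=cv2.INTER_CUBIC))
"
```

```text
clock: 8.55
eef_pos: [555.1, -106.9, 186.4]
eef_rot: [-3.141, -0.0, 1.634]
wrist_force: [0.1, 1.0, -3.6]
finger_gap: 47.9
shift cm [ 0.1  -0.   -2.52] roll -0.006 | at [ 555.1 -106.9  186.4] rot [-3.141 -0.     1.634] F [ 0.1  1.  -3.6] gap 47.9 t 8.55
[293.25223734 192.63408607]
```

View pics/s5.png

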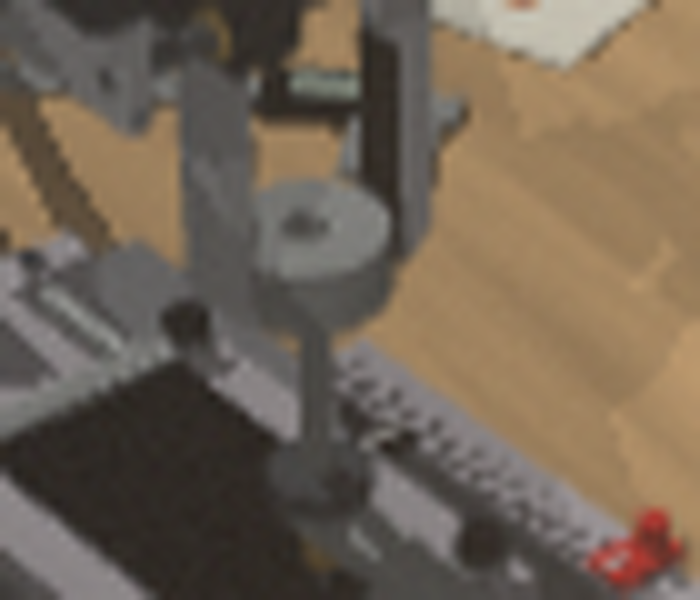

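```bash

python3 -m pendant '[[[0.1,0,0,0],[0.1,0,0.3,0],[0.1,0,0.6,0],[0.1,0,0.9,0],[0.1,0,1.0,0]]]'
python3 -m pendant '[[[0,0,0.2,0],[0,0,0.3,0],[0,0,0.5,0],[0,0,0.5,0]]]'
python3 -c "
from h import *
go(555,-105.9,126.6,1.64)
"
```

```text
clock: 9.15
eef_pos: [554.8, -105.8, 175.9]
eef_rot: [-3.141, -0.0, 1.634]
wrist_force: [-0.5, 0.3, -3.5]
finger_gap: 47.9
clock: 9.55
eef_pos: [554.9, -105.8, 171.2]
eef_rot: [-3.141, -0.0, 1.634]
wrist_force: [-0.4, 0.8, -3.6]
finger_gap: 47.9
shift cm [-0.01  0.01  4.46] roll -0.006 | at [ 554.9 -105.8  171.2] rot [-3.141 -0.     1.634] F [-0.4  0.8 -3.6] gap 47.9 t 9.55
```

```bash

python3 -m pendant '[[[0,0,0.6,0],[0,0,1.2,0],[0,0,1.8,0],[0,0,2.4,0],[0,0,3.0,0]]]'
python3 -m pendant '[[[0,0,0.5,0],[0,0,0.8,0],[0,0,1.0,0],[0,0,1.1,0],[0,0,1.1,0]]]'
python3 -m pendant '[[[0,0,0.1,0],[0,0,0.2,0],[0,0,0.3,0],[0,0,0.3,0]]]'

```

```text
clock: 10.05
eef_pos: [554.9, -105.8, 140.8]
eef_rot: [-3.141, -0.0, 1.634]
wrist_force: [0.3, -0.9, -3.0]
finger_gap: 48.2
clock: 10.55
eef_pos: [555.0, -105.8, 130.5]
eef_rot: [3.142, 0.0, 1.634]
wrist_force: [0.1, 0.9, -2.7]
finger_gap: 47.8
clock: 10.95
eef_pos: [554.9, -105.8, 127.3]
eef_rot: [-3.141, -0.0, 1.634]
wrist_force: [-0.5, -0.1, -3.5]
finger_gap: 48.2
```

```bash

python3 -m pendant '[[[0,0,0.04,0],[0,0,0.08,0],[0,0,0.1,0],[0,0,0.1,0]]]'
python3 -m pendant '[[[0,0,0.04,0],[0,0,0.08,0],[0,0,0.1,0],[0,0,0.1,0]]]'

```

```text
clock: 11.35
eef_pos: [555.0, -105.8, 126.4]
eef_rot: [-3.142, 0.0, 1.634]
wrist_force: [-0.3, -0.5, -3.4]
finger_gap: 48.1
clock: 11.75
eef_pos: [555.0, -105.8, 125.9]
eef_rot: [3.141, 0.0, 1.634]
wrist_force: [-3.0, 0.2, 5.3]
finger_gap: 47.9
```

Contact at the expected height. Release and rise.

```bash

python3 -m pendant '[[[0,0,0,0],[0,0,0,0],[0,0,0,0],[0,0,0,0]]]' 0.5
python3 -m pendant '[[[0,0,-0.5,0],[0,0,-2,0],[0,0,-4,0],[0,0,-6.5,0],[0,0,-9,0]]]'
python3 -c "
from h import *
c=snap('wrist','w6.png')
c=cams.camera('scene')
u,v=proj(c,(555,-106,140)).astype(int)
cv2.imwrite('pics/s6.png',cv2.resize(c['frame'][v-30:v+30,u-35:u+35,::-1],None,fx=10,fy=10,interpolation=cv2.INTER_CUBIC))
go(571.2,348.3,212,1.64)
"
```

```text
clock: 12.15
eef_pos: [555.0, -105.8, 125.4]
eef_rot: [3.142, -0.0, 1.634]
wrist_force: [-0.2, -0.2, 0.2]
finger_gap: 70.4
clock: 12.65
eef_pos: [554.9, -105.8, 216.7]
eef_rot: [-3.142, -0.0, 1.634]
wrist_force: [-0.4, 0.1, 0.1]
finger_gap: 70.4
shift cm [45.25  4.37  0.67] roll -0.006 | at [ 556.1 -106.1  219.2] rot [3.136e+00 2.000e-03 1.634e+00] F [ 0.1  0.1 -0.2] gap 70.9 t 12.75
```

View pics/s6.png

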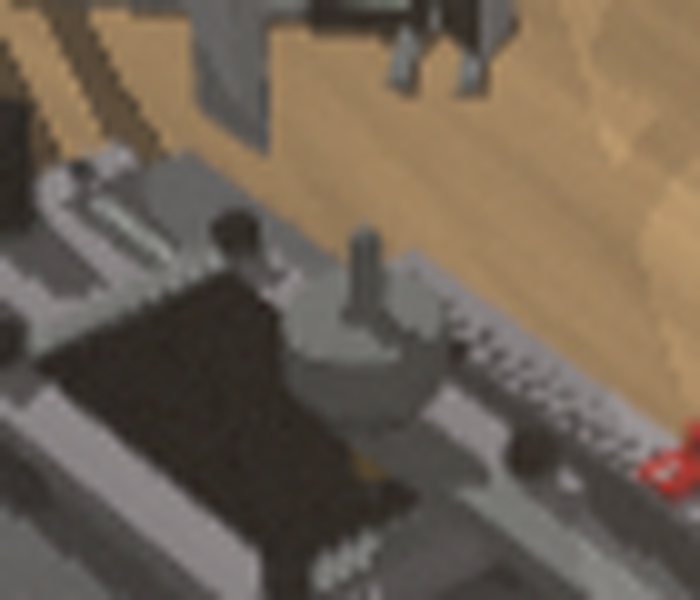

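View pics/w6.png

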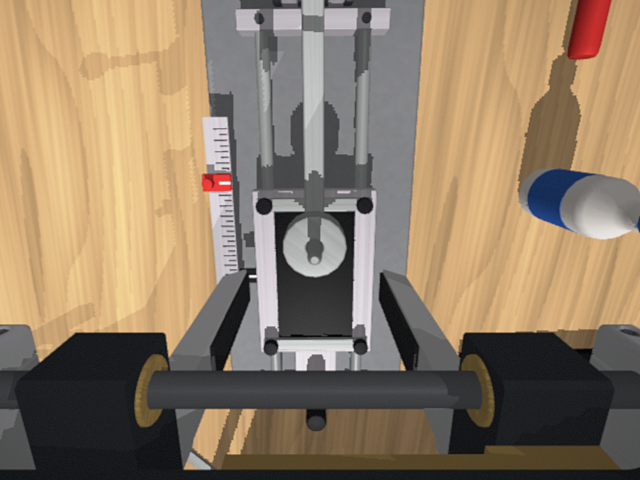

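```bash

python3 -m pendant '[[[4,0.4,0,0],[9,0.9,0,0],[14,1.35,0,0],[19,1.8,0,0],[24,2.3,0,0]]]'
python3 -m pendant '[[[5,0.5,0,0],[10,1,0,0],[15,1.5,0,0],[19,1.8,0,0],[20.2,1.95,0,0]]]'
python3 -c "
from h import *
go(571.2,348.3,40,1.64)"
```

```text
clock: 13.25
eef_pos: [562.3, 136.2, 215.1]
eef_rot: [-3.141, 0.0, 1.634]
wrist_force: [1.4, -1.0, -2.0]
finger_gap: 70.5
clock: 13.75
eef_pos: [568.4, 340.7, 214.2]
eef_rot: [-3.14, 0.0, 1.637]
wrist_force: [0.3, 0.0, -0.5]
finger_gap: 70.7
shift cm [ 0.74  0.35 17.42] roll -0.003 | at [568.4 340.7 214.2] rot [-3.14   0.     1.637] F [ 0.3  0.  -0.5] gap 70.7 t 13.75
```

```bash

python3 -m pendant '[[[0.6,0.2,4,0],[0.6,0.2,8.5,0],[0.6,0.2,13,0],[0.6,0.2,15,0],[0.6,0.2,15,0]]]'
python3 -m pendant '[[[0,0,0,0]]]'
python3 -c "
from h import *
c=snap('wrist','w7.png');go(571.2,348.3,12,1.64);print(proj(c,(571.2,348.3,18)))
cv2.imwrite('pics/w7z.png',cv2.resize(c['frame'][200:320,240:390,::-1],None,fx=5,fy=5,interpolation=cv2.INTER_CUBIC))
"
```

```text
clock: 14.25
eef_pos: [569.8, 341.6, 61.7]
eef_rot: [-3.136, 0.003, 1.633]
wrist_force: [-1.0, -0.1, -0.0]
finger_gap: 70.2
clock: 14.35
eef_pos: [571.6, 342.9, 66.3]
eef_rot: [3.141, -0.0, 1.633]
wrist_force: [0.9, -0.2, 0.4]
finger_gap: 70.3
shift cm [ 0.51 -0.06  5.52] roll -0.007 | at [572.  343.2  67.2] rot [ 3.139e+00 -1.000e-03  1.633e+00] F [ 0.1 -0.5  0.8] gap 70.8 t 14.4
[314.5600397  253.45675252]
```

View pics/w7z.png

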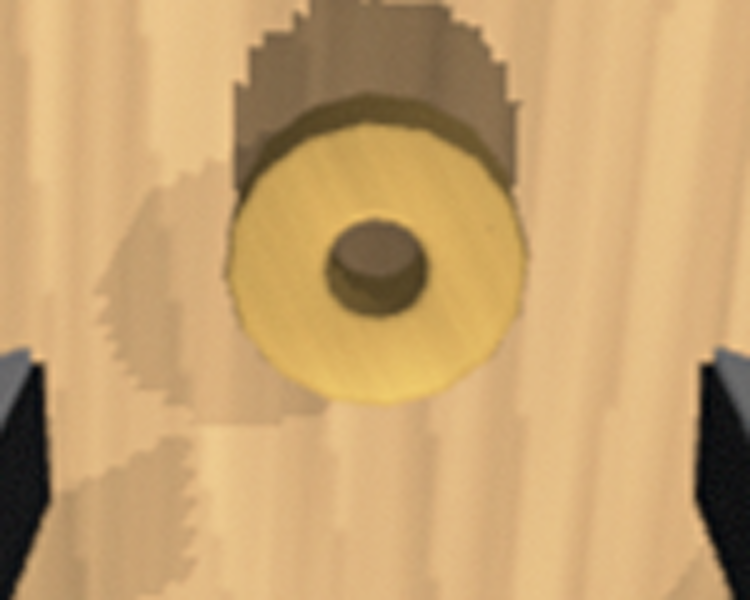

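Brass-ring centre is at pixel (315.6,253.2), within about 1 px of the prediction.

```bash

python3 -m pendant '[[[0.3,0,2,0],[0.5,0,4,0],[0.5,0,5.2,0],[0.5,0,5.2,0],[0.5,0,5.2,0]]]'
python3 -c "
from h import *
go(571.5,348.3,11.6,1.64)"

```

```text
clock: 14.9
eef_pos: [571.4, 348.3, 14.8]
eef_rot: [3.14, -0.001, 1.634]
wrist_force: [0.4, 0.7, -0.1]
finger_gap: 70.8
shift cm [-0.    0.01  0.32] roll -0.006 | at [571.4 348.3  14.8] rot [ 3.140e+00 -1.000e-03  1.634e+00] F [ 0.4  0.7 -0.1] gap 70.8 t 14.9
```

```bash

python3 -m pendant '[[[0,0,0.3,0],[0,0,0.3,0],[0,0,0.3,0],[0,0,0.3,0],[0,0,0.3,0]]]' -1 20
python3 -m pendant '[[[0,0,0,0],[0,0,0,0],[0,0,0,0]]]'
python3 -m pendant '[[[0,0,-3,0],[0,0,-8,0],[0,0,-13,0],[0,0,-18,0],[0,0,-20,0]]]' - 25
python3 -m pendant '[[[0,0,0,0]]]'
python3 -c "
from h import *
go(555.2,-164.6,212,1.635)"

```

```text
clock: 15.4
eef_pos: [571.0, 348.3, 10.8]
eef_rot: [3.141, -0.0, 1.634]
wrist_force: [0.6, -0.7, 1.9]
finger_gap: 39.6
clock: 15.7
eef_pos: [571.0, 348.2, 10.7]
eef_rot: [3.141, -0.0, 1.634]
wrist_force: [-0.3, -0.4, 3.4]
finger_gap: 39.5
clock: 16.2
eef_pos: [571.6, 348.7, 215.9]
eef_rot: [3.136, -0.003, 1.634]
wrist_force: [-0.0, -0.2, -1.1]
finger_gap: 39.5
clock: 16.3
eef_pos: [571.6, 348.7, 213.7]
eef_rot: [3.137, -0.002, 1.634]
wrist_force: [0.0, -0.6, -2.2]
finger_gap: 39.2
shift cm [-5.112e+01 -4.870e+00  3.000e-02] roll -0.001 | at [571.6 348.7 213.7] rot [ 3.137e+00 -2.000e-03  1.634e+00] F [ 0.  -0.6 -2.2] gap 39.2 t 16.3
```

```bash

python3 -m pendant '[[[-4,-0.4,0,0],[-8.5,-0.8,0,0],[-13,-1.25,0,0],[-17.5,-1.65,0,0],[-22,-2.1,0,0]]]'
python3 -m pendant '[[[-4.5,-0.4,0,0],[-9,-0.85,0,0],[-13.5,-1.3,0,0],[-18,-1.7,0,0],[-22,-2.1,0,0]]]'
python3 -m pendant '[[[-4,-0.4,0,0],[-6.5,-0.6,0,0],[-7.1,-0.7,0,0],[-7.1,-0.7,0,0],[-7.1,-0.7,0,0]]]'
python3 -c "
from h import *
c=snap('wrist','w8.png')
go(555.2,-164.6,212,1.635)
f=cv2.imread('pics/w8.png')
a=cv2.resize(f[130:200,280:360],None,fx=8,fy=8,interpolation=cv2.INTER_CUBIC)
b=cv2.resize(f[250:350,265:365],None,fx=5.6,fy=5.6,interpolation=cv2.INTER_CUBIC)
cv2.imwrite('pics/w8p.png',cv2.convertScaleAbs(a,alpha=1.5))
cv2.imwrite('pics/w8q.png',b)
"
```

```text
clock: 16.8
eef_pos: [562.6, 125.5, 207.9]
eef_rot: [-3.138, 0.0, 1.634]
wrist_force: [1.3, 0.3, -1.0]
finger_gap: 39.8
clock: 17.3
eef_pos: [555.5, -95.5, 208.0]
eef_rot: [-3.138, -0.001, 1.633]
wrist_force: [0.7, -0.2, -1.4]
finger_gap: 39.3
clock: 17.8
eef_pos: [553.9, -163.8, 209.4]
eef_rot: [-3.14, -0.001, 1.634]
wrist_force: [-0.3, 0.1, -1.4]
finger_gap: 39.2
shift cm [-0.1   0.11 -0.22] roll -0.0 | at [ 554.1 -163.6  209.8] rot [-3.141e+00 -1.000e-03  1.635e+00] F [-0.2  0.2 -1.1] gap 39.6 t 17.85
```

View pics/w8p.png

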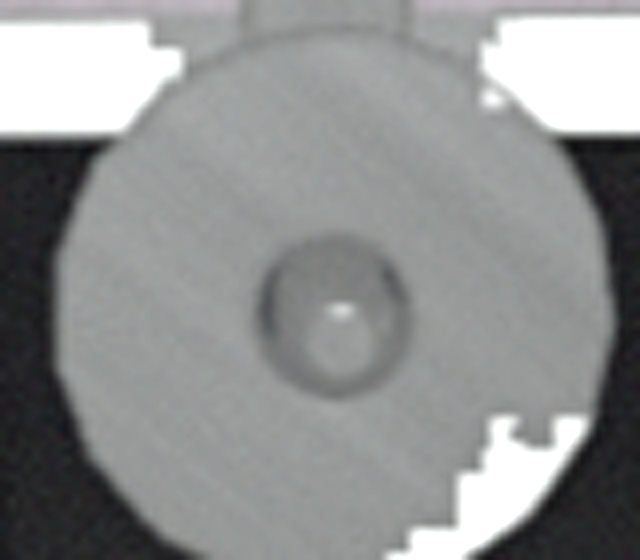

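View pics/w8q.png

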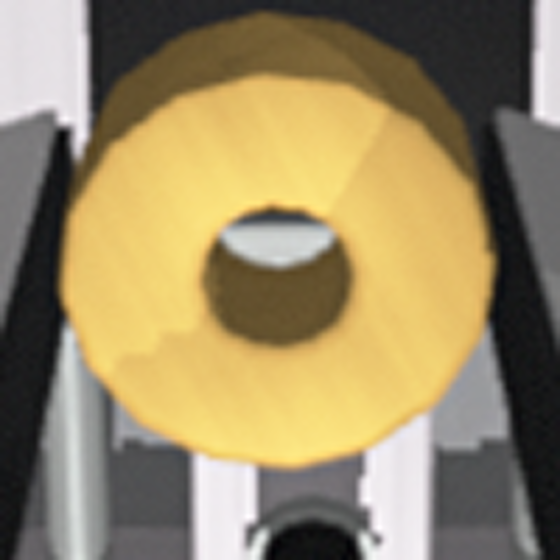

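```bash
python3 -c "
from h import *
c=cams.camera('wrist')
s=manip.read_state();p=s['eef_pos']
P=ray(c,(322.5,172.75),167);W=ray(c,(314.5,298.8),p[2]+7.3)
print(P.round(1),W.round(1),np.round(p,1)); d=P-W
go(p[0]+d[0],p[1]+d[1],p[2],1.635)
go(555,-105.8,p[2],1.635)
"
```

```text
[ 554.8 -105.7  167. ] [ 553.8 -163.1  217.4] [ 554.2 -163.7  210.1]
shift cm [5.72 0.47 0.  ] roll 0.0 | at [ 554.2 -163.7  210.1] rot [-3.141 -0.     1.635] F [ 0.1  0.6 -1.7] gap 39.6 t 17.9
shift cm [5.77 0.45 0.  ] roll 0.0 | at [ 554.2 -163.7  210.1] rot [-3.141 -0.     1.635] F [ 0.1  0.6 -1.7] gap 39.6 t 17.9
```

```bash

python3 -m pendant '[[[3,0.25,0,0],[5.4,0.45,0,0],[5.75,0.46,0,0],[5.75,0.46,1,0],[5.75,0.46,2,0]]]'
python3 -m pendant '[[[0,0,0.3,0],[0,0,0.5,0],[0,0,0.5,0]]]'
python3 -c "
from h import *
go(555.1,-106.1,171,1.635)
c=cams.camera('scene')
u,v=proj(c,(555,-106,170)).astype(int)
cv2.imwrite('pics/s8.png',cv2.resize(c['frame'][v-30:v+30,u-30:u+40,::-1],None,fx=10,fy=10,interpolation=cv2.INTER_CUBIC))
"
```

```text
clock: 18.4
eef_pos: [555.0, -107.5, 189.6]
eef_rot: [3.142, 0.0, 1.634]
wrist_force: [-0.4, -1.0, -1.8]
finger_gap: 39.3
clock: 18.7
eef_pos: [555.0, -107.6, 185.1]
eef_rot: [-3.141, -0.0, 1.633]
wrist_force: [-0.4, 0.1, -1.1]
finger_gap: 39.3
shift cm [0.15 0.02 1.41] roll -0.002 | at [ 555.  -107.6  185.1] rot [-3.141 -0.     1.633] F [-0.4  0.1 -1.1] gap 39.3 t 18.7
```

View pics/s8.png

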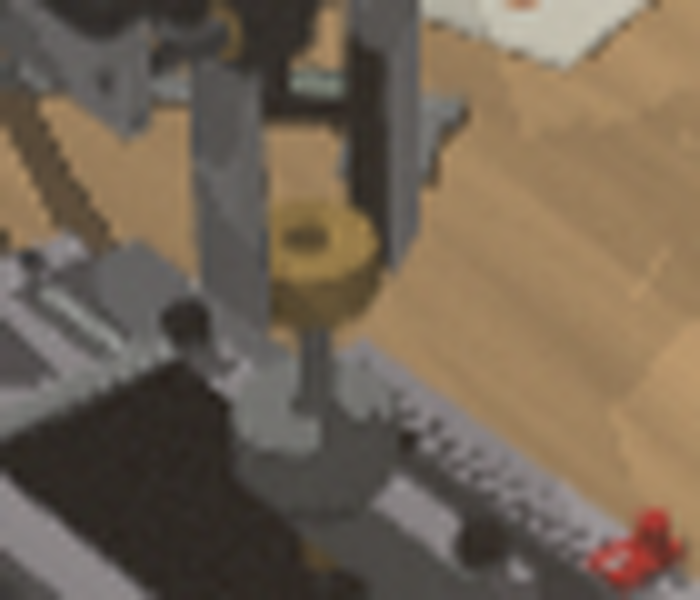

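```bash

python3 -m pendant '[[[0.14,0,0,0],[0.14,0,0.3,0],[0.14,0,0.6,0],[0.14,0,0.9,0],[0.14,0,1.0,0]]]'
python3 -m pendant '[[[0,0,0.2,0],[0,0,0.3,0],[0,0,0.5,0],[0,0,0.5,0]]]'

```

```text
clock: 19.25
eef_pos: [554.8, -105.8, 174.9]
eef_rot: [-3.141, -0.0, 1.634]
wrist_force: [-0.3, 0.4, -1.5]
finger_gap: 39.2
clock: 19.65
eef_pos: [554.9, -105.8, 170.2]
eef_rot: [-3.141, -0.0, 1.634]
wrist_force: [-0.5, 0.3, -1.7]
finger_gap: 39.6
```

```bash

python3 -m pendant '[[[0,0,0.5,0],[0,0,1.0,0],[0,0,1.5,0],[0,0,1.8,0],[0,0,1.8,0]]]'
python3 -m pendant '[[[0,0,0.1,0],[0,0,0.2,0],[0,0,0.3,0],[0,0,0.3,0]]]'
python3 -m pendant '[[[0,0,0.04,0],[0,0,0.08,0],[0,0,0.12,0],[0,0,0.12,0]]]'

```

```text
clock: 20.15
eef_pos: [554.8, -105.7, 151.8]
eef_rot: [-3.141, -0.0, 1.634]
wrist_force: [0.3, -0.0, -1.4]
finger_gap: 39.3
clock: 20.55
eef_pos: [554.9, -105.8, 149.4]
eef_rot: [-3.142, 0.0, 1.634]
wrist_force: [0.5, -0.6, -1.7]
finger_gap: 39.7
clock: 20.95
eef_pos: [555.0, -105.8, 148.2]
eef_rot: [-3.142, -0.0, 1.634]
wrist_force: [-0.3, -0.2, -2.0]
finger_gap: 39.4
```

```bash

python3 -m pendant '[[[0,0,0.04,0],[0,0,0.08,0],[0,0,0.1,0],[0,0,0.1,0]]]'
python3 -m pendant '[[[0,0,0.04,0],[0,0,0.06,0],[0,0,0.06,0]]]'

```

```text
clock: 21.35
eef_pos: [555.0, -105.8, 147.2]
eef_rot: [3.142, -0.0, 1.634]
wrist_force: [-0.8, 0.1, -1.8]
finger_gap: 39.4
clock: 21.65
eef_pos: [555.1, -105.8, 147.1]
eef_rot: [3.141, 0.0, 1.634]
wrist_force: [-2.5, 0.7, 4.7]
finger_gap: 39.4
```

```bash

python3 -m pendant '[[[0,0,0,0],[0,0,0,0],[0,0,0,0],[0,0,0,0]]]' 0.4
python3 -m pendant '[[[0,0,-0.5,0],[0,0,-2,0],[0,0,-4,0],[0,0,-6.5,0],[0,0,-7.5,0]]]'
python3 -m pendant '[[[4,5.5,0,0],[8,5.5,0,0],[11,5.5,0,0],[11,5.5,0,0],[11,5.5,0,0]]]' -1 30
python3 -c "
from h import *
c=snap('wrist','w9.png')
go(490,126,200,1.64)
print(proj(c,(490,126,156)))
for r in models.regions_of('wrist','lever_ball')[:3]:
    ys,xs=np.nonzero(r['pixels']);print(r['score'],r['point'],xs.min(),xs.max(),ys.min(),ys.max())
c=cams.camera('scene')
u,v=proj(c,(555,-106,140)).astype(int)
cv2.imwrite('pics/s9.png',cv2.resize(c['frame'][v-30:v+30,u-35:u+35,::-1],None,fx=10,fy=10,interpolation=cv2.INTER_CUBIC))
"
```

```text
clock: 22.05
eef_pos: [555.0, -105.8, 146.5]
eef_rot: [-3.142, -0.0, 1.634]
wrist_force: [0.1, 1.6, -0.3]
finger_gap: 65.2
clock: 22.55
eef_pos: [555.6, -106.0, 224.2]
eef_rot: [3.138, 0.001, 1.634]
wrist_force: [-0.3, 1.3, -0.5]
finger_gap: 65.9
clock: 23.05
eef_pos: [602.8, 7.7, 221.3]
eef_rot: [-3.141, 0.0, 1.635]
wrist_force: [0.1, -0.5, 0.6]
finger_gap: 29.5
shift cm [ 12.6  -10.51   2.14] roll -0.006 | at [602.9   6.9 221.4] rot [-3.141  0.     1.634] F [ 0.1 -0.  -0.4] gap 25.0 t 23.1
[140.48529431  55.26297693]
0.93 [154.2, 64.4] 123 202 31 133
```

View pics/s9.png

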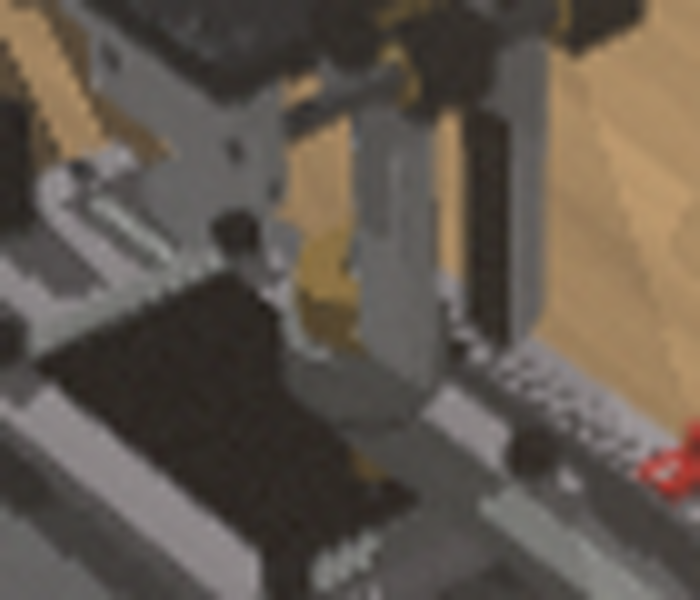

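View pics/w9.png

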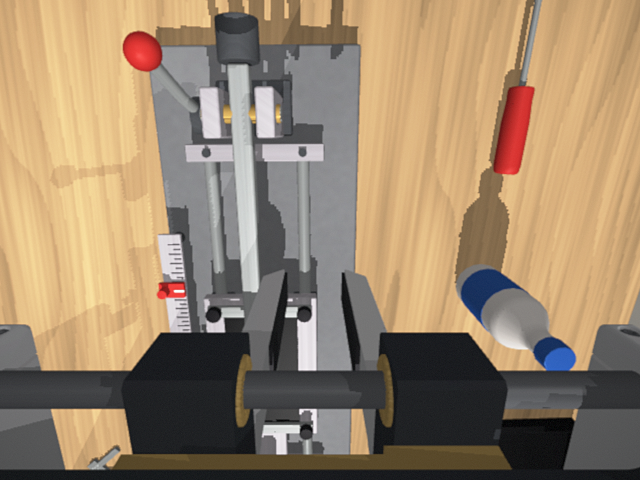

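Both weights appear seated, though the gripper partly hides them. I moved the wrong way along x, with no harm done. Ball at wrist pixel (142,51).

```bash
cat >> h.py <<'E'
YAW=0.0694; R0=np.array([553.8,-90.8])
RR=np.array([[np.cos(YAW),-np.sin(YAW)],[np.sin(YAW),np.cos(YAW)]])
def tw(x,y): return R0+RR@np.array([x,y])
def wt(w): return RR.T@(np.array(w)[:2]-R0)
E
python3 -c "
from h import *
c=cams.camera('wrist')
for z in (145,150,155,160): print(z, wt(ray(c,(142,51),z)).round(1), 'lean', np.arccos((z-80)/82).round(2))
for a in (0,.1,.2,1.2):
  th=.6-a; y=190+82*np.sin(th); print(a, tw(-47,y).round(1), 80+82*np.cos(th))
# fine yaw: base edges in this picture
for px in [(160,45),(360,45)]: print(wt(ray(c,px,28)).round(1))
go(*tw(-47,285),190,1.64)
"
```

```text
145 [-52.  224.2] lean 0.66
150 [-49.8 223.2] lean 0.55
155 [-47.6 222.1] lean 0.42
160 [-45.4 221.1] lean 0.22
0 [490.5 141.7] 147.6775204225936
0.1 [491.  134.7] 151.96177007501058
0.2 [491.5 127.3] 155.5270015082366
1.2 [496.9  49.3] 147.6775204225936
[-85.7 253. ]
[ 98.7 251.8]
shift cm [ 19.07 -10.42   3.16] roll -0.008 | at [602.9   6.3 221.6] rot [-3.142  0.     1.632] F [ 0.5  0.3 -0.2] gap 13.2 t 23.25
```

```bash

python3 -m pendant '[[[4.5,-2.4,0,0],[9,-4.8,0,0],[13.5,-7.2,0,0],[17,-9.5,0,0],[17.5,-10.3,0,0]]]'
python3 -m pendant '[[[0,0,2,0],[0,0,4.5,0],[0,0,5.6,0],[0,0,5.6,0]]]'
python3 -c "
from h import *
s=manip.read_state();print(wt(s['eef_pos']).round(1))
go(*tw(-47,262),155,1.64)
c=snap('wrist','w10.png')
"
```

```text
clock: 23.75
eef_pos: [487.3, 177.8, 222.0]
eef_rot: [3.141, -0.001, 1.636]
wrist_force: [0.2, 0.8, -0.1]
finger_gap: 0.8
clock: 24.15
eef_pos: [488.9, 174.7, 164.6]
eef_rot: [-3.139, 0.001, 1.633]
wrist_force: [-0.4, 0.2, 0.9]
finger_gap: 1.1
[-46.3 269.4]
shift cm [-0.74 -0.06  0.96] roll -0.007 | at [488.9 174.7 164.6] rot [-3.139e+00  1.000e-03  1.633e+00] F [-0.4  0.2  0.9] gap 1.1 t 24.15
```

View pics/w10.png

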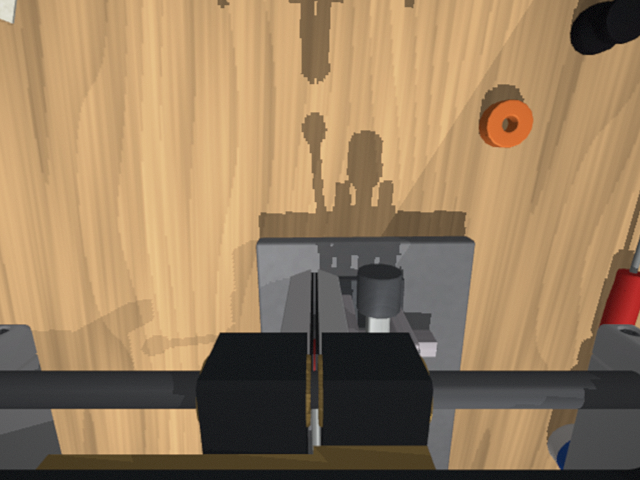

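```bash

python3 -m pendant '[[[0,0,0.9,0],[-1,0,0.9,0],[-2,0,0.9,0],[-3,0,0.9,0],[-4,0,0.9,0]]]'
python3 -m pendant '[[[-1,0,0,0],[-2,0,0,0],[-3,0,0,0],[-4,0,0,0],[-5,0,0,0]]]'
python3 -c "
from h import *
s=manip.read_state();print(wt(s['eef_pos']).round(1))
"
```

```text
clock: 24.7
eef_pos: [491.9, 134.9, 157.2]
eef_rot: [3.141, -0.001, 1.633]
wrist_force: [-0.3, 1.6, 1.5]
finger_gap: 0.5
clock: 25.2
eef_pos: [494.7, 85.0, 156.4]
eef_rot: [-3.141, -0.0, 1.634]
wrist_force: [0.5, 1.9, -1.4]
finger_gap: 0.6
[-46.8 179.4]
```

```bash

python3 -m pendant '[[[-0.5,0,0,0],[-1,0,0,0],[-1.3,0,0,0],[-1.5,0,0,0]]]'
python3 -m pendant '[[[-0.2,0,0,0],[-0.3,0,0,0]]]'
python3 -c "
from h import *
s=manip.read_state();print(wt(s['eef_pos']).round(1))
c=cams.camera('scene')
u,v=proj(c,(495,80,140)).astype(int)
cv2.imwrite('pics/s11.png',cv2.resize(c['frame'][v-50:v+50,u-55:u+55,::-1],None,fx=6,fy=6,interpolation=cv2.INTER_CUBIC))
"
```

```text
clock: 25.6
eef_pos: [495.7, 70.7, 156.6]
eef_rot: [-3.141, -0.0, 1.634]
wrist_force: [0.3, 3.5, -2.1]
finger_gap: 0.4
clock: 25.8
eef_pos: [495.9, 68.2, 156.7]
eef_rot: [3.142, -0.001, 1.634]
wrist_force: [-1.2, 9.2, -1.5]
finger_gap: 0.5
[-46.7 162.6]
```

View pics/s11.png

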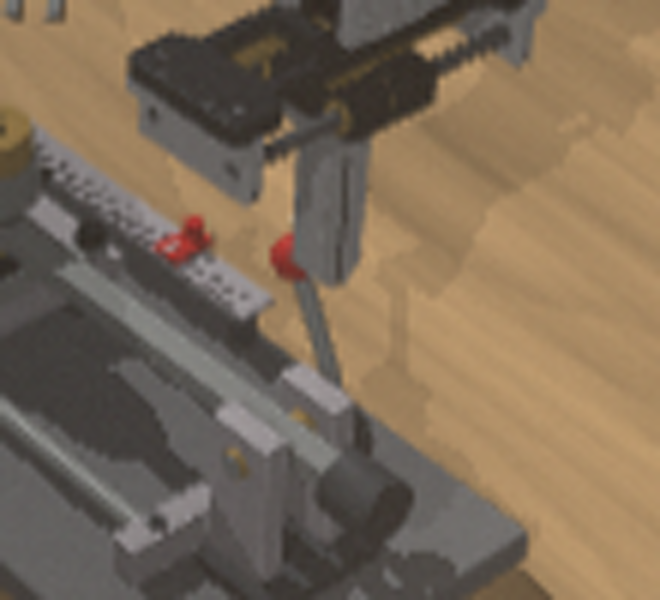

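```bash

python3 -m pendant '[[[-0.15,0,0,0],[-0.3,0,0,0],[-0.3,0,0,0]]]'
python3 -m pendant '[[[1,0,0,0],[2,0,0,0],[3,0,-1,0],[3,0,-4,0],[3,0,-6.5,0]]]'
python3 -c "
from h import *
c=snap('wrist','w12.png')
go(*tw(2,-260),222,1.64)
"
```

```text
clock: 26.15
eef_pos: [495.9, 67.2, 156.6]
eef_rot: [3.142, -0.005, 1.634]
wrist_force: [-0.9, 20.3, -2.5]
finger_gap: 0.5
clock: 26.65
eef_pos: [494.2, 95.4, 223.6]
eef_rot: [3.141, 0.0, 1.635]
wrist_force: [-1.0, 1.0, 0.3]
finger_gap: 0.1
shift cm [-44.96   4.98   0.6 ] roll -0.006 | at [495.5  95.5 227.7] rot [3.135 0.    1.634] F [-0.  -0.3  4.3] gap 0.4 t 26.7
```

```bash
python3 -c "
from h import *
go(*tw(-80,-80),140,1.64)
"
```

```text
shift cm [-27.    -3.38   8.75] roll -0.006 | at [495.5  95.5 227.7] rot [3.135 0.    1.634] F [-0.  -0.3  4.3] gap 0.4 t 26.7
```

```bash

python3 -m pendant '[[[-4,-1,0,0],[-9,-2,0,0],[-14,-3,0,0],[-19,-3.4,0,0],[-24,-3.4,0,0]]]'
python3 -m pendant '[[[-3,0,4,0],[-3,0,8,0],[-3,0,8,0],[-3,0,8,0],[-3,0,8,0]]]'
python3 -c "
from h import *
s=manip.read_state();print(wt(s['eef_pos']).round(1))
c=snap('wrist','w13.png')
go(*tw(-80,-80),140,1.64)
cv2.imwrite('pics/w13z.png',cv2.resize(c['frame'][0:300,200:460,::-1],None,fx=2,fy=2,interpolation=cv2.INTER_CUBIC))
"
```

```text
clock: 27.2
eef_pos: [474.9, -146.5, 222.7]
eef_rot: [3.14, 0.001, 1.634]
wrist_force: [1.3, 0.2, 0.4]
finger_gap: 0.4
clock: 27.7
eef_pos: [478.3, -174.4, 144.1]
eef_rot: [3.139, 0.002, 1.635]
wrist_force: [0.3, 0.8, 0.5]
finger_gap: 0.4
[-81.1 -78.2]
shift cm [-0.18  0.12  0.4 ] roll -0.005 | at [ 478.3 -174.4  144. ] rot [3.139e+00 2.000e-03 1.635e+00] F [-0.1  0.7 -0.4] gap 0.4 t 27.75
```

View pics/w13.png

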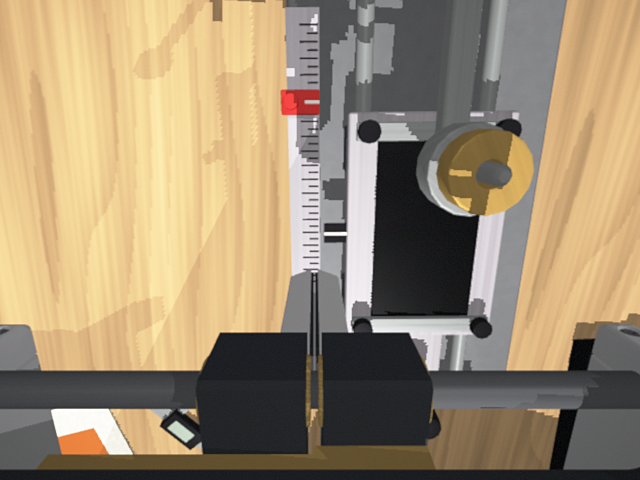

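Both weights look seated. The cursor's white line is at about (312,102), the pointer's at about (335,232).

```bash
cat >> h.py <<'E'
def line(c,u0,u1,v0,v1):
    # intensity-weighted row of white line per column block
    g=c['frame'].min(axis=2).astype(float)[v0:v1,u0:u1]
    w=np.clip(g-(g.min()+0.55*(g.max()-g.min())),0,None)
    out=[];
    for k in range(w.shape[1]):
        if w[:,k].sum()>0: out.append((u0+k,(w[:,k]*np.arange(v0,v1)).sum()/w[:,k].sum()))
    return np.array(out)
E
python3 -c "
from h import *
c=cams.camera('wrist')
a=cv2.resize(c['frame'][85:120,275:355,::-1],None,fx=9,fy=9,interpolation=cv2.INTER_NEAREST)
b=cv2.resize(c['frame'][215:250,275:355,::-1],None,fx=9,fy=9,interpolation=cv2.INTER_NEAREST)
cv2.imwrite('pics/w13l.png',np.vstack([a[:290],b[:290]]))
"
```

```text
(no output)
```

View pics/w13l.png

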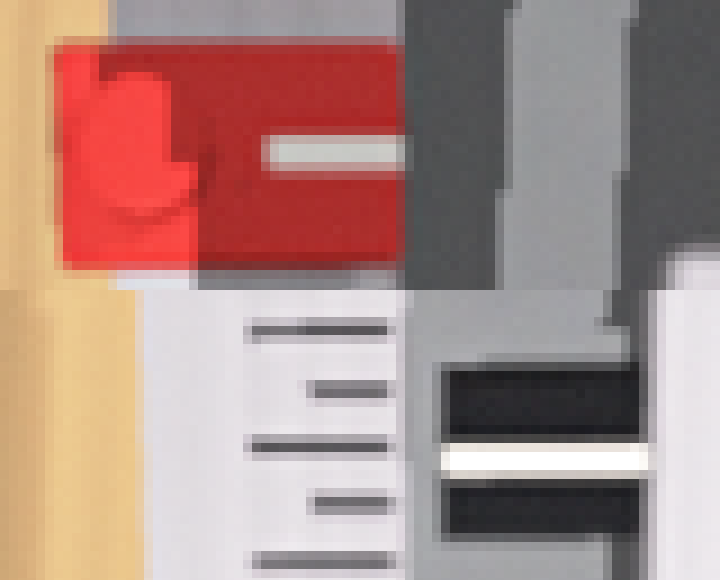

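```bash
python3 -c "
from h import *
c=cams.camera('wrist')
A=line(c,306,319,97,107);B=line(c,326,344,228,240)
print(A[:,1].round(2),B[:,1].round(2))
a=ray(c,(319.5,np.median(A[:,1])),60);b=ray(c,(325,np.median(B[:,1])),62)
print(wt(a).round(2),wt(b).round(2),'gap',wt(a)-wt(b))
# ruler direction check via yaw: direction error effect dx*dyaw negligible
go(*tw(0,-250),222,1.64)
"
```

```text
[101.38 101.38 101.37 101.37 101.37 101.39 101.36 101.37 101.36 101.38
 101.37 101.38 101.36] [233.59 233.59 233.61 233.5  233.43 233.43 233.42 233.42 233.42 233.43
 233.42 233.43 233.44 233.43 233.43 233.43 233.41 233.43]
[-77.46  22.48] [-73.45 -68.84] gap [-4.01133552 91.32135808]
shift cm [-17.14   8.26  -7.82] roll -0.005 | at [ 477.9 -174.5  143.3] rot [3.139e+00 1.000e-03 1.635e+00] F [-0.4  0.5  0.9] gap 0.3 t 27.85
```

```bash

python3 -m pendant '[[[-2,1,-2,0],[-6,3,-2,0],[-11,5.5,-2,0],[-16,8,-2,0],[-18,8.3,-2,0]]]'
python3 -m pendant '[[[0,0,3,0],[0,0,5,0],[0,0,5,0]]]'
python3 -c "
from h import *
s=manip.read_state();print(wt(s['eef_pos']).round(1))
go(*tw(0,-240),98,1.64)
c=snap('wrist','w14.png')
c=cams.camera('scene')
u,v=proj(c,(570,-310,100)).astype(int)
cv2.imwrite('pics/s14.png',cv2.resize(c['frame'][v-50:v+50,u-55:u+55,::-1],None,fx=6,fy=6,interpolation=cv2.INTER_CUBIC))
"
```

```text
clock: 28.35
eef_pos: [572.7, -351.2, 162.3]
eef_rot: [3.141, 0.001, 1.634]
wrist_force: [-1.0, 1.2, 0.3]
finger_gap: 0.8
clock: 28.65
eef_pos: [570.5, -348.4, 109.4]
eef_rot: [-3.138, -0.003, 1.634]
wrist_force: [0.9, 0.6, 0.4]
finger_gap: 0.4
[  -1.2 -258.1]
shift cm [1.81 0.11 1.14] roll -0.006 | at [ 570.5 -348.4  109.4] rot [-3.138e+00 -3.000e-03  1.634e+00] F [0.9 0.6 0.4] gap 0.4 t 28.65
```

View pics/s14.png

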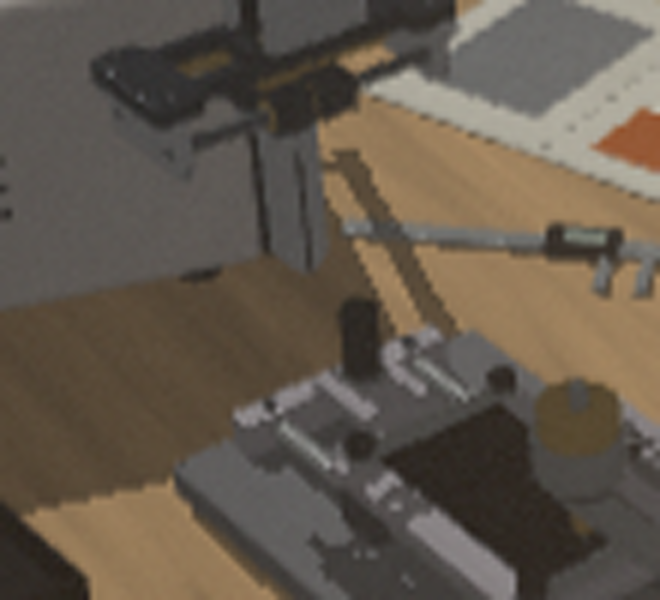

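View pics/w14.png

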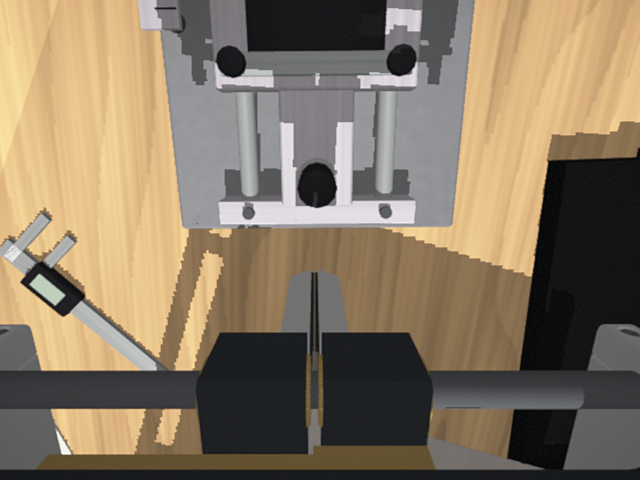

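```bash
python3 -c "
from h import *
c=cams.camera('wrist')
s=manip.read_state()
h=wt(ray(c,(317,184.5),107));print('handle',h.round(1),'tcp',wt(s['eef_pos']).round(1))
go(*tw(h[0],h[1]-20),98,1.64)
"
```

```text
handle [   1.3 -203. ] tcp [   0.3 -259.1]
shift cm [3.61 0.08 1.56] roll -0.006 | at [ 572.  -349.2  113.7] rot [3.140e+00 1.000e-03 1.634e+00] F [0.9 0.2 0.1] gap 0.9 t 28.8
```

```bash

python3 -m pendant '[[[0,0,0.6,0],[0.5,0.1,1.3,0],[1.5,0.1,1.5,0],[2.5,0.1,1.5,0],[2.8,0.1,1.5,0]]]'
python3 -m pendant '[[[0.2,0,0,0],[0.4,0,0,0],[0.6,0,0,0],[0.8,0,0,0],[1.0,0,0,0]]]'
python3 -c "
from h import *
s=manip.read_state();print(wt(s['eef_pos']).round(1))
go(*tw(0,-140),98,1.64)"

```

```text
clock: 29.3
eef_pos: [570.8, -319.7, 96.9]
eef_rot: [3.142, -0.0, 1.635]
wrist_force: [0.1, -0.3, 0.8]
finger_gap: 0.3
clock: 29.8
eef_pos: [569.9, -312.0, 96.8]
eef_rot: [3.141, 0.002, 1.633]
wrist_force: [0.4, -6.7, -2.1]
finger_gap: 0.6
[   0.8 -221.8]
shift cm [ 8.18 -0.13 -0.14] roll -0.007 | at [ 569.9 -312.    96.8] rot [3.141e+00 2.000e-03 1.633e+00] F [ 0.4 -6.7 -2.1] gap 0.6 t 29.8
```

```bash

R='[[[0.2,0,0,0],[0.4,0,0,0],[0.6,0,0,0],[0.8,0,0,0],[1.0,0,0,0]]]' ; true
python3 -m pendant '[[[0.2,0,0,0],[0.4,0,0,0],[0.6,0,0,0],[0.8,0,0,0],[1.0,0,0,0]]]'
python3 -m pendant '[[[0.2,0,0,0],[0.4,0,0,0],[0.6,0,0,0],[0.8,0,0,0],[1.0,0,0,0]]]'
python3 -m pendant '[[[0.2,0,0,0],[0.4,0,0,0],[0.6,0,0,0],[0.8,0,0,0],[1.0,0,0,0]]]'
python3 -m pendant '[[[0.2,0,0,0],[0.4,0,0,0],[0.6,0,0,0],[0.8,0,0,0],[1.0,0,0,0]]]'
python3 -c "
from h import *
s=manip.read_state();print(wt(s['eef_pos']).round(1))"

```

```text
clock: 30.3
eef_pos: [569.3, -302.2, 96.8]
eef_rot: [3.141, 0.002, 1.633]
wrist_force: [0.6, -7.2, -1.3]
finger_gap: 0.5
clock: 30.8
eef_pos: [568.6, -292.2, 96.8]
eef_rot: [3.141, 0.002, 1.633]
wrist_force: [0.6, -7.4, -0.3]
finger_gap: 0.6
clock: 31.3
eef_pos: [567.9, -282.2, 96.8]
eef_rot: [3.141, 0.002, 1.633]
wrist_force: [-0.2, -6.4, -0.5]
finger_gap: 0.2
clock: 31.8
eef_pos: [567.2, -272.3, 96.7]
eef_rot: [-3.141, 0.002, 1.633]
wrist_force: [-0.8, -6.6, -0.4]
finger_gap: 0.8
[   0.7 -182. ]
```

```bash

python3 -m pendant '[[[0.2,0,0,0],[0.4,0,0,0],[0.6,0,0,0],[0.8,0,0,0],[1.0,0,0,0]]]'
python3 -m pendant '[[[0.2,0,0,0],[0.4,0,0,0],[0.6,0,0,0],[0.8,0,0,0],[1.0,0,0,0]]]'
python3 -m pendant '[[[0.2,0,0,0],[0.4,0,0,0],[0.6,0,0,0],[0.8,0,0,0],[1.0,0,0,0]]]'
python3 -m pendant '[[[0.2,0,0,0],[0.4,0,0,0],[0.6,0,0,0],[0.8,0,0,0],[1.0,0,0,0]]]'
python3 -c "
from h import *
s=manip.read_state();print(wt(s['eef_pos']).round(1))
c=snap('wrist','w15.png')
c=cams.camera('top');u,v=proj(c,(480,-90,60)).astype(int)
cv2.imwrite('pics/t15.png',cv2.resize(c['frame'][v-35:v+25,u-40:u+40,::-1],None,fx=9,fy=9,interpolation=cv2.INTER_CUBIC))"

```

```text
clock: 32.3
eef_pos: [566.5, -262.3, 96.7]
eef_rot: [-3.141, 0.002, 1.633]
wrist_force: [-1.8, -6.5, 0.5]
finger_gap: 0.1
clock: 32.8
eef_pos: [565.8, -252.3, 96.7]
eef_rot: [-3.141, 0.002, 1.633]
wrist_force: [-2.9, -6.0, 0.1]
finger_gap: 0.6
clock: 33.3
eef_pos: [565.1, -242.3, 96.7]
eef_rot: [-3.141, 0.002, 1.633]
wrist_force: [-2.3, -7.1, -0.4]
finger_gap: 0.5
clock: 33.8
eef_pos: [564.4, -232.3, 96.7]
eef_rot: [-3.141, 0.002, 1.633]
wrist_force: [-3.6, -7.0, 0.9]
finger_gap: 0.4
[   0.8 -141.9]
```

View pics/t15.png

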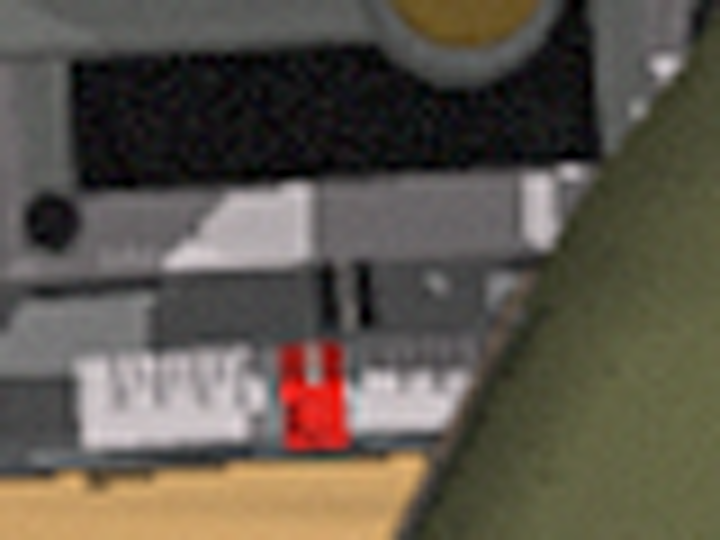

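View pics/w15.png

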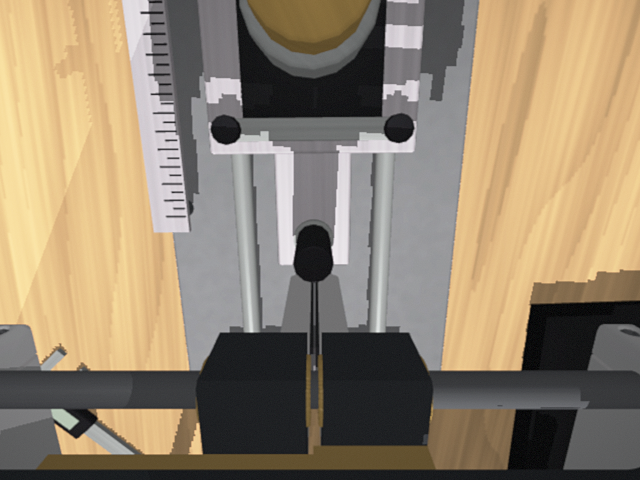

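```bash

python3 -m pendant '[[[0.1,0,0,0],[0.2,0,0,0],[0.3,0,0,0],[0.4,0,0,0],[0.4,0,0,0]]]'
python3 -m pendant '[[[-0.5,0,0,0],[-1.5,0,-1,0],[-1.5,0,-5,0],[-1.5,-2,-8,0],[-1.5,-4,-9,0]]]'
python3 -c "
from h import *
s=manip.read_state();print(wt(s['eef_pos']).round(1))
go(*tw(-80,-65),140,1.64)"

```

```text
clock: 34.4
eef_pos: [564.1, -228.2, 96.7]
eef_rot: [-3.141, 0.001, 1.633]
wrist_force: [-2.6, -5.9, 1.1]
finger_gap: 0.5
clock: 34.9
eef_pos: [526.3, -245.8, 190.6]
eef_rot: [3.137, 0.003, 1.634]
wrist_force: [-0.1, -0.4, 1.1]
finger_gap: 0.3
[ -38.2 -152.7]
shift cm [ 8.76 -4.26  5.02] roll -0.006 | at [ 526.3 -245.8  190.6] rot [3.137e+00 3.000e-03 1.634e+00] F [-0.1 -0.4  1.1] gap 0.3 t 34.9
```

```bash

python3 -m pendant '[[[3,-3,0,0],[6,-4.2,2,0],[8.7,-4.2,4.5,0],[8.7,-4.2,5,0],[8.7,-4.2,5,0]]]'
python3 -m pendant '[[[0,0,0,0]]]'
python3 -c "
from h import *
s=manip.read_state();print(wt(s['eef_pos']).round(1))
c=snap('wrist','w16.png')
cv2.imwrite('pics/w16z.png',cv2.resize(c['frame'][80:160,270:370,::-1],None,fx=7,fy=7,interpolation=cv2.INTER_NEAREST))"

```

```text
clock: 35.4
eef_pos: [478.5, -160.9, 136.9]
eef_rot: [-3.141, -0.0, 1.634]
wrist_force: [-0.1, -0.2, 0.2]
finger_gap: 0.8
clock: 35.5
eef_pos: [479.0, -161.7, 137.7]
eef_rot: [3.14, 0.001, 1.633]
wrist_force: [0.9, -0.2, 0.1]
finger_gap: 0.6
[-79.5 -65.5]
```

View pics/w16z.png

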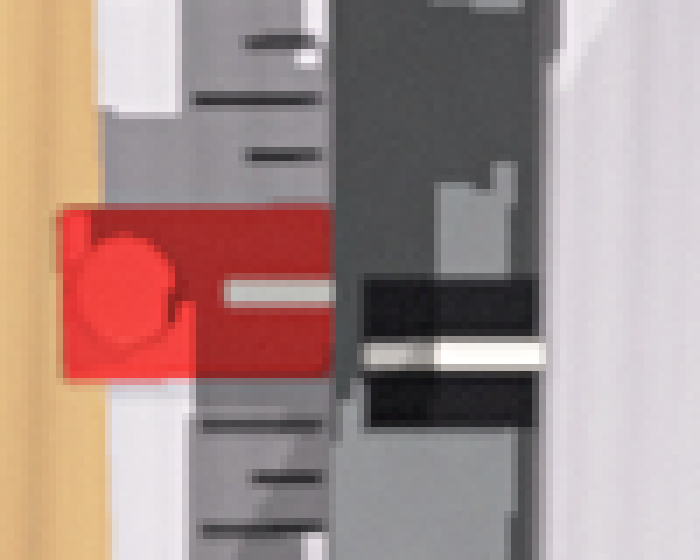

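```bash
python3 -c "
from h import *
c=cams.camera('wrist')
A=line(c,304,316,116,127);B=line(c,334,346,125,136);B2=line(c,323,331,125,136)
print(A[:,1].round(2),B[:,1].round(2),B2[:,1].round(2))
a=ray(c,(317,np.median(A[:,1])),60);b=ray(c,(322,np.median(B2[:,1])),62)
print(wt(a).round(2),wt(b).round(2),'gap',wt(a)-wt(b))
"
```

```text
[121.22 121.22 121.22 121.22 121.21 121.22 121.2  121.23 121.19 121.18
 121.14 121.15] [130.21 130.19 130.2  130.2  130.2  130.21 130.2  130.2  130.2  130.2
 130.2  130.18] [130.18 130.16 130.19 130.16 130.07 130.04 130.13 130.14]
[-77.43  22.4 ] [-74.15  16.68] gap [-3.27188099  5.72297841]
```

```bash

python3 -m pendant '[[[-3,1,-4,0],[-6,4,-5,0],[-8.7,8,-5,0],[-8.9,8.2,-5,0],[-8.9,8.2,-5,0]]]'
python3 -c "
from h import *
go(565.1,-243,96.7,1.633)"

```

```text
clock: 36.1
eef_pos: [565.8, -245.1, 185.9]
eef_rot: [-3.141, -0.001, 1.633]
wrist_force: [-0.0, 0.5, 0.1]
finger_gap: 0.4
shift cm [ 0.21 -0.05  8.92] roll -0.0 | at [ 565.8 -245.1  185.9] rot [-3.141e+00 -1.000e-03  1.633e+00] F [-0.   0.5  0.1] gap 0.4 t 36.1
```

```bash

python3 -m pendant '[[[0,0,4,0],[0,0,7.5,0],[0,0,8.9,0],[0,0,8.9,0],[0,0,8.9,0]]]'
python3 -m pendant '[[[0.3,0,0,0],[0.6,0,0,0],[0.9,0,0,0],[1.2,0,0,0],[1.2,0,0,0]]]'
python3 -c "
from h import *
s=manip.read_state();print(wt(s['eef_pos']).round(1))
go(564.1,-222.5,96.7,1.633)"

```

```text
clock: 36.6
eef_pos: [566.2, -244.5, 99.6]
eef_rot: [3.14, 0.001, 1.634]
wrist_force: [-0.0, 0.2, 0.6]
finger_gap: 0.4
clock: 37.1
eef_pos: [565.0, -231.9, 97.8]
eef_rot: [3.141, 0.0, 1.634]
wrist_force: [-0.5, 0.1, -0.8]
finger_gap: 0.8
[   1.4 -141.5]
shift cm [ 0.94 -0.03  0.11] roll 0.001 | at [ 565.  -231.9   97.8] rot [3.141 0.    1.634] F [-0.5  0.1 -0.8] gap 0.8 t 37.1
```

```bash

python3 -m pendant '[[[0.15,0,0,0],[0.3,0,0,0],[0.45,0,0,0],[0.6,0,0,0],[0.7,0,0,0]]]'
python3 -m pendant '[[[0.05,0,0,0],[0.05,0,0,0]]]'
python3 -c "
from h import *
s=manip.read_state();print(wt(s['eef_pos']).round(2))"

```

```text
clock: 37.6
eef_pos: [564.5, -226.1, 97.7]
eef_rot: [3.141, 0.001, 1.634]
wrist_force: [0.6, -6.3, -1.6]
finger_gap: 0.7
clock: 37.8
eef_pos: [564.5, -225.6, 97.7]
eef_rot: [3.141, 0.001, 1.634]
wrist_force: [0.4, -5.2, -1.9]
finger_gap: 0.1
[   1.33 -135.18]
```

```bash

python3 -m pendant '[[[0.1,0,0,0],[0.2,0,0,0],[0.25,0,0,0],[0.25,0,0,0]]]'
python3 -c "
from h import *
s=manip.read_state();print(wt(s['eef_pos']).round(2))"
python3 -m pendant '[[[-0.5,0,0,0],[-1.5,0,-1,0],[-1.5,0,-5,0],[-1.5,-2,-9,0],[0,-6,-9,0]]]'
python3 -m pendant '[[[5,-2.2,0,0],[9,-2.2,4,0],[9,-2.2,5,0],[9,-2.2,5,0],[9,-2.2,5,0]]]'
python3 -c "
from h import *
s=manip.read_state();print(wt(s['eef_pos']).round(1))
c=snap('wrist','w17.png')
cv2.imwrite('pics/w17z.png',cv2.resize(c['frame'][80:160,270:370,::-1],None,fx=7,fy=7,interpolation=cv2.INTER_NEAREST))"

```

```text
clock: 38.2
eef_pos: [564.3, -223.1, 97.7]
eef_rot: [3.141, 0.001, 1.634]
wrist_force: [0.9, -5.3, -1.2]
finger_gap: 0.5
[   1.34 -132.67]
clock: 38.7
eef_pos: [506.5, -228.2, 193.3]
eef_rot: [3.134, 0.005, 1.633]
wrist_force: [0.7, -0.5, -0.7]
finger_gap: 0.6
clock: 39.2
eef_pos: [477.5, -138.4, 138.8]
eef_rot: [3.141, 0.0, 1.634]
wrist_force: [-0.1, -0.7, -0.5]
finger_gap: 0.1
[-79.4 -42.2]
```

View pics/w17z.png

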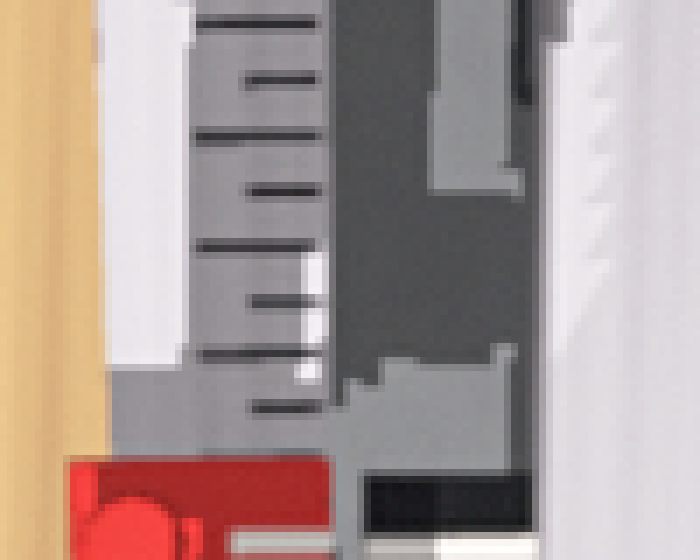

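```bash
python3 -c "
from h import *
c=cams.camera('wrist')
A=line(c,304,316,152,162);B=line(c,334,345,153,164);B2=line(c,323,331,153,164)
print(A[:,1].round(2),B[:,1].round(2),B2[:,1].round(2))
a=ray(c,(317,np.median(A[:,1])),60);b=ray(c,(322,np.median(B2[:,1])),62)
print(wt(a).round(2),wt(b).round(2),'gap',wt(a)-wt(b))
cv2.imwrite('pics/w18z.png',cv2.resize(c['frame'][130:190,280:360,::-1],None,fx=9,fy=9,interpolation=cv2.INTER_NEAREST))
go(565.5,-240,185,1.633)
"
```

```text
[156.46 156.43 156.44 156.4  156.37 156.37 156.37 156.32 156.24 156.21
 156.25 156.24] [157.29 157.3  157.28 157.29 157.29 157.29 157.28 157.28 157.28 157.27
 157.27] [157.39 157.37 157.39 157.39 157.33 157.28 157.3  157.25]
[-77.26  22.53] [-73.88  21.98] gap [-3.37658826  0.55158117]
shift cm [-10.66   8.15  -4.59] roll -0.0 | at [ 477.6 -138.7  138.9] rot [3.140e+00 1.000e-03 1.633e+00] F [-0.4  0.8  0.1] gap 0.8 t 39.3
```

View pics/w18z.png

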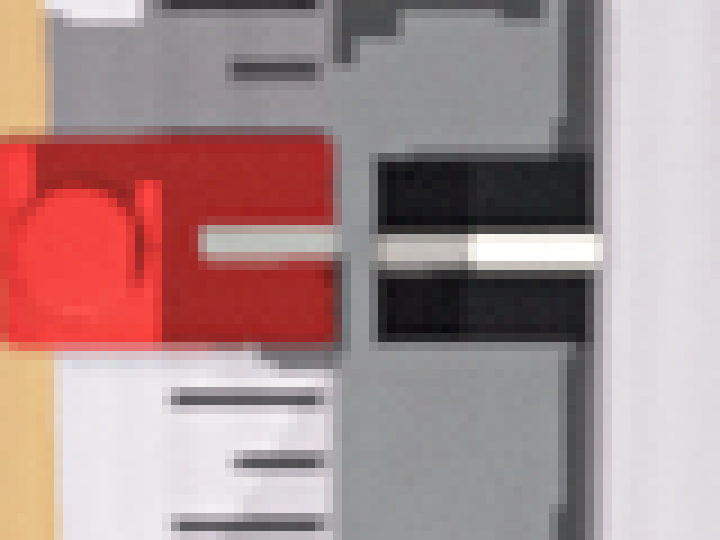

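Gap 0.55 mm, and the TCP-based prediction agreed (0.57). I'll make one last tiny push of about 0.3 mm.

```bash

python3 -m pendant '[[[-3,1,-4,0],[-6,4,-4.6,0],[-10,8,-4.6,0],[-10.6,8.1,-4.6,0],[-10.6,8.1,-4.6,0]]]'
python3 -m pendant '[[[0,0,4,0],[0,0,7.5,0],[0,0,8.7,0],[0,0,8.7,0],[0,0,8.7,0]]]'
python3 -c "
from h import *
s=manip.read_state();print(wt(s['eef_pos']).round(2))
go(564.3,-223.1,97.7,1.633)"

```

```text
clock: 39.8
eef_pos: [564.8, -240.4, 183.4]
eef_rot: [-3.141, 0.0, 1.632]
wrist_force: [-0.0, 0.4, 0.1]
finger_gap: 0.2
clock: 40.3
eef_pos: [565.0, -238.6, 98.7]
eef_rot: [3.14, 0.001, 1.634]
wrist_force: [-0.1, -1.2, 1.1]
finger_gap: 0.2
[   0.88 -148.17]
shift cm [1.55 0.03 0.1 ] roll 0.001 | at [ 565.  -238.6   98.7] rot [3.140e+00 1.000e-03 1.634e+00] F [-0.1 -1.2  1.1] gap 0.2 t 40.3
```

```bash

python3 -m pendant '[[[0.3,0.04,0.1,0],[0.6,0.04,0.1,0],[0.9,0.04,0.1,0],[1.2,0.04,0.1,0],[1.35,0.04,0.1,0]]]'
python3 -m pendant '[[[0.1,0,0,0],[0.1,0,0,0],[0.1,0,0,0]]]'
python3 -c "
from h import *
s=manip.read_state();print(wt(s['eef_pos']).round(2),s['wrist_force'])"

```

```text
clock: 40.8
eef_pos: [563.9, -224.5, 95.8]
eef_rot: [3.141, 0.0, 1.634]
wrist_force: [-1.0, 1.0, -0.5]
finger_gap: 0.6
clock: 41.1
eef_pos: [563.8, -223.9, 95.6]
eef_rot: [-3.142, -0.0, 1.634]
wrist_force: [0.4, 0.2, -0.5]
finger_gap: 0.3
[   0.78 -133.48] [ 0.3504974   0.1549266  -0.46380113]
```

```bash

python3 -m pendant '[[[0.05,0,0,0],[0.1,0,0,0],[0.1,0,0,0],[0.1,0,0,0]]]'
python3 -c "
from h import *
s=manip.read_state();print(wt(s['eef_pos']).round(2),s['wrist_force'])"

```

```text
clock: 41.5
eef_pos: [563.8, -223.1, 95.7]
eef_rot: [3.141, 0.0, 1.634]
wrist_force: [0.2, -3.7, -1.4]
finger_gap: 0.6
[   0.77 -132.71] [ 0.18733871 -3.65594662 -1.35477757]
```

```bash

python3 -m pendant '[[[0.03,0,0,0],[0.05,0,0,0],[0.05,0,0,0]]]'
python3 -c "
from h import *
s=manip.read_state();print(wt(s['eef_pos']).round(2),s['wrist_force'])"

```

```text
clock: 41.8
eef_pos: [563.8, -222.9, 95.7]
eef_rot: [3.141, 0.001, 1.634]
wrist_force: [0.3, -5.1, -0.6]
finger_gap: 0.3
[   0.77 -132.44] [ 0.33737574 -5.07982497 -0.64048089]
```

```bash

python3 -m pendant '[[[-0.5,0,0,0],[-1.5,0,-1,0],[-1.5,0,-5,0],[-1.5,-2,-9,0],[0,-6,-9,0]]]'
python3 -m pendant '[[[5,-2.2,0,0],[9,-2.2,4,0],[9,-2.2,4.5,0],[9,-2.2,4.5,0],[9,-2.2,4.5,0]]]'
python3 -c "
from h import *
c=snap('wrist','w19.png')
s=manip.read_state();print(wt(s['eef_pos']).round(1))
cv2.imwrite('pics/w19z.png',cv2.resize(c['frame'][110:210,270:370,::-1],None,fx=6,fy=6,interpolation=cv2.INTER_NEAREST))
go(*tw(-47,105),200,1.64)
"
```

```text
clock: 42.3
eef_pos: [505.9, -228.1, 191.2]
eef_rot: [3.134, 0.004, 1.634]
wrist_force: [0.4, -0.1, -0.5]
finger_gap: 0.4
clock: 42.8
eef_pos: [477.0, -138.7, 141.6]
eef_rot: [3.141, 0.0, 1.634]
wrist_force: [0.1, -0.3, 0.7]
finger_gap: 0.7
[-79.9 -42.7]
shift cm [14.79  3.19 -5.83] roll -0.007 | at [ 477.1 -138.9  141.8] rot [3.140e+00 1.000e-03 1.633e+00] F [-0.2 -0.6 -0.5] gap 0.1 t 42.85
```

View pics/w19z.png

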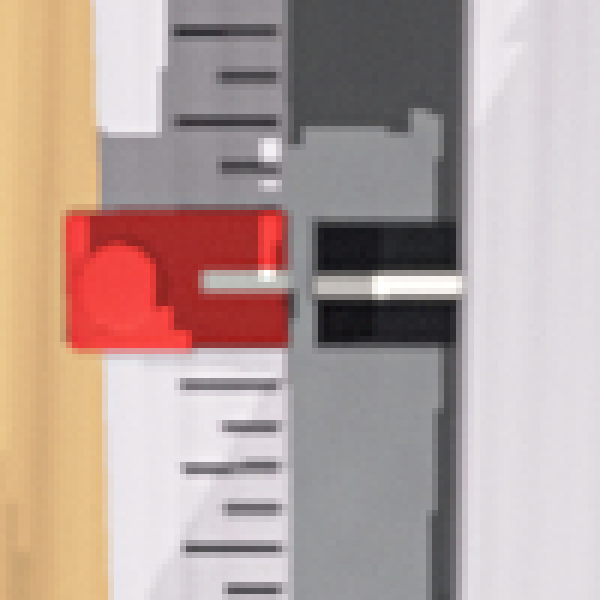

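The lines now agree within a fraction of their width, the pointer still slightly short. Next is the lever.

```bash

python3 -m pendant '[[[0,0,-4,0],[3,1,-5.8,0],[8,2.5,-5.8,0],[13,3.2,-5.8,0],[14.8,3.2,-5.8,0]]]'
python3 -m pendant '[[[0,0,0,0]]]'
python3 -c "
from h import *
c=snap('wrist','w20.png')
s=manip.read_state();print(wt(s['eef_pos']).round(1))
go(*tw(-47,105),155,1.64)
print(proj(c,[*tw(-47,144),148]))
"
```

```text
clock: 43.35
eef_pos: [499.8, 14.2, 199.8]
eef_rot: [3.14, -0.0, 1.635]
wrist_force: [0.4, -0.7, 0.5]
finger_gap: 0.6
clock: 43.45
eef_pos: [499.5, 13.3, 199.6]
eef_rot: [3.14, -0.0, 1.636]
wrist_force: [-0.5, -0.6, -0.3]
finger_gap: 0.7
[-47.  106.2]
shift cm [-0.12  0.    4.44] roll -0.005 | at [499.5  11.9 199.4] rot [3.141 0.    1.635] F [ 0.1 -0.2 -0.1] gap -0.0 t 43.5
[314.33493663 205.42926828]
```

View pics/w20.png

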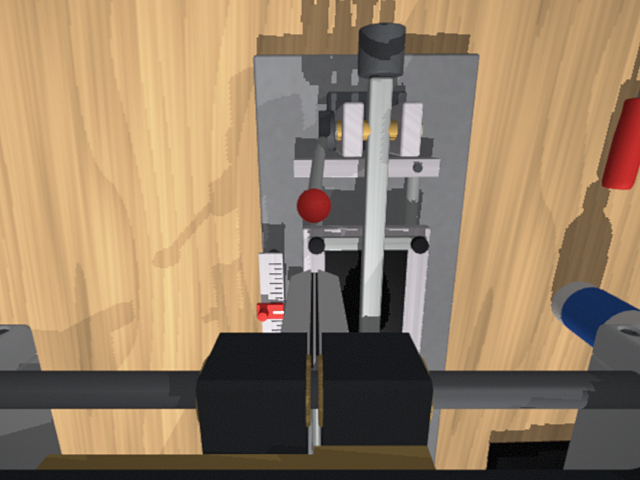

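Ball at (314,206), exactly as predicted for the lever fully over. Descend and push it back.

```bash

python3 -m pendant '[[[0,0,2.5,0],[0,0,4.4,0],[0,0,4.4,0],[0.6,0,4.4,0],[1.2,0,4.4,0]]]'
python3 -m pendant '[[[1,0,0,0],[2,0,0,0],[3,0,0,0],[4,0,0,0],[5,0,0,0]]]'
python3 -m pendant '[[[1,0,0,0],[2,0,0,0],[3,0,0,0],[3.5,0,0,0],[3.9,0,0,0]]]'
python3 -c "
from h import *
s=manip.read_state();print(wt(s['eef_pos']).round(1))"

```

```text
clock: 44.0
eef_pos: [498.8, 23.7, 155.9]
eef_rot: [3.14, 0.0, 1.633]
wrist_force: [-0.1, -0.3, 0.8]
finger_gap: 0.4
clock: 44.5
eef_pos: [495.0, 74.8, 155.0]
eef_rot: [3.141, -0.0, 1.634]
wrist_force: [0.8, -1.5, 2.4]
finger_gap: 0.4
clock: 45.0
eef_pos: [492.3, 113.2, 154.3]
eef_rot: [-3.141, 0.0, 1.634]
wrist_force: [0.4, -3.0, -2.9]
finger_gap: 0.6
[-47.2 207.8]
```

```bash

python3 -m pendant '[[[0.4,0,0,0],[0.8,0,0,0],[1.0,0,0,0],[1.2,0,0,0],[1.2,0,0,0]]]'
python3 -m pendant '[[[0.15,0,0,0],[0.3,0,0,0],[0.3,0,0,0]]]'
python3 -c "
from h import *
s=manip.read_state();print(wt(s['eef_pos']).round(1))"

```

```text
clock: 45.5
eef_pos: [491.8, 122.7, 154.5]
eef_rot: [-3.141, 0.004, 1.633]
wrist_force: [1.2, -20.0, -1.7]
finger_gap: 0.4
clock: 45.8
eef_pos: [491.8, 123.6, 154.4]
eef_rot: [-3.14, 0.008, 1.633]
wrist_force: [1.7, -36.4, -0.7]
finger_gap: 0.4
[-47.  218.1]
```

```bash

python3 -m pendant '[[[-1,0,0,0],[-2,0,-0.5,0],[-3,0,-3,0],[-5,-1,-6,0],[-9,-1,-8,0]]]'
python3 -m pendant '[[[-4,-3,-2,0],[-8,-6,-4,0],[-12,-6,-4,0],[-12,-6,-4,0]]]'
python3 -c "
from h import *
c=snap('wrist','w21.png')
s=manip.read_state();print(wt(s['eef_pos']).round(1))
print(proj(c,[*tw(-47,236.3),147.7]))
snap('scene','s21.png');snap('top','t21.png')
"
```

```text
clock: 46.3
eef_pos: [487.0, 38.0, 237.2]
eef_rot: [3.139, -0.001, 1.636]
wrist_force: [0.7, -0.3, -1.0]
finger_gap: 0.6
clock: 46.7
eef_pos: [434.5, -89.9, 276.2]
eef_rot: [3.139, 0.001, 1.629]
wrist_force: [0.6, -0.1, 0.1]
finger_gap: 0.5
[-118.6   11.1]
[414.6998033  -88.23237184]
```

View pics/w21.png

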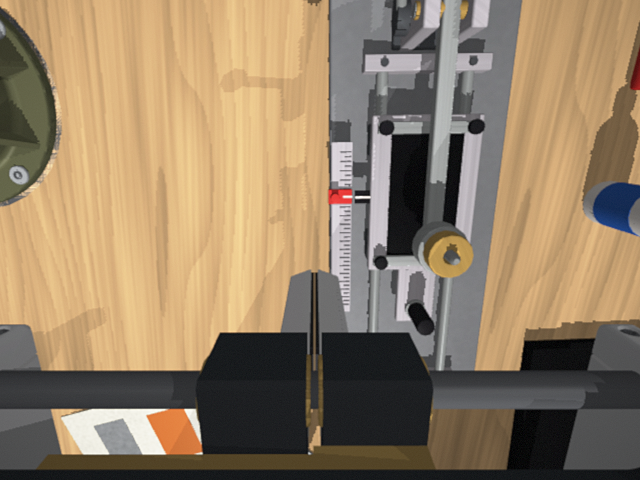

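View pics/s21.png

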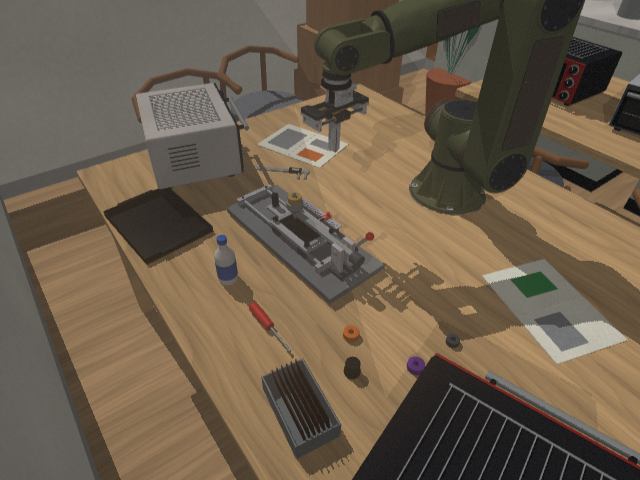

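View pics/t21.png

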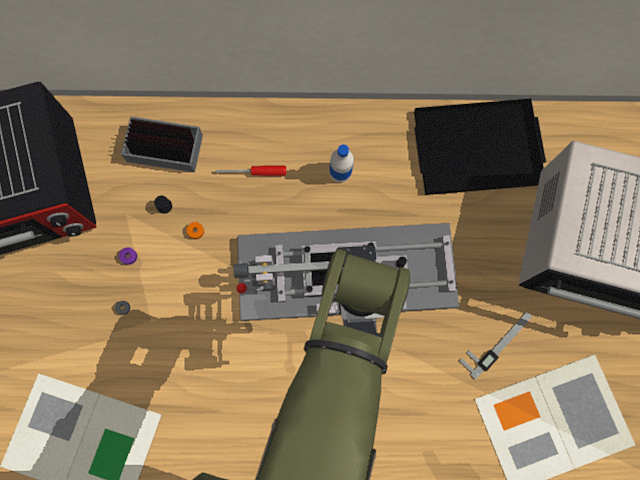

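```bash
python3 -c "
from h import *
c=cams.camera('top')
for a in (0,.1): 
  th=.6-a;print(a,proj(c,[*tw(-47,190+82*np.sin(th)),80+82*np.cos(th)]).round(1))
f=c['frame'].astype(int);m=(f[:,:,0]>110)&(f[:,:,1]<50)&(f[:,:,2]<50);ys,xs=np.nonzero(m[270:305,225:262]);print(xs.mean()+225,ys.mean()+270)
c=cams.camera('wrist');cv2.imwrite('pics/w22z.png',cv2.resize(c['frame'][170:270,310:480,::-1],None,fx=4.5,fy=4.5,interpolation=cv2.INTER_NEAREST))
print(manip.read_state()['clock'])
"
```

```text
0 [240.4 287.5]
0.1 [243.5 286.9]
240.55555555555554 287.01851851851853
46.95
```

View pics/w22z.png

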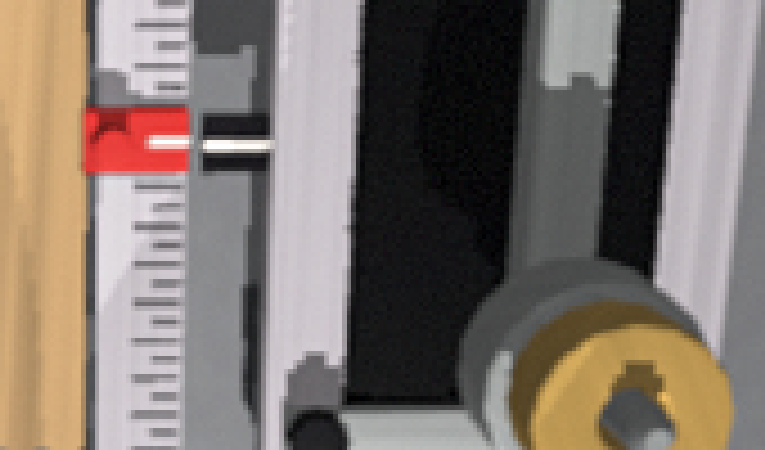

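The lever is fully back: the ball is at (240.6,287.0) against (240.4,287.5) expected. The white lines match and the weights are home, so I'm handing in.

```bash
python3 -c "
from cell import manip
print(manip.sign_off())"
```

```text
the job is handed in; nothing more can be done
None
```

I ran the scratch test in the order asked and handed it in at about 47 s of the 72 s allowed; no verdict was reported.

- **Weights:** I lowered the large weight and then the brass one over the post. Each met resistance at the expected height, and later pictures show both home. My path to the lever took one wrong sideways turn, in clear air above everything.
- **Lever over:** I swung it to its stop, and the ball's position in the picture matched the calculated end point.
- **Table:** I pushed it in 1–2 mm steps at about 2 cm/s. It ended about 0.3 mm short of the cursor and did not run past. That figure is partly an estimate: I measured 0.55 mm by camera before the last small push. After that push I judged the lines only from the pictures and the arm's position.
- **Lever back:** I swung it fully back. The ball is within 1 pixel of where it should be with the stylus lifted. Pushing against the stop gave a wrist force of 36 N, all through the fingers.
- **Other things on the bench:** They look unmoved in the last pictures, and the robot is touching nothing.

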